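Nest the jar lids in the carrying cradle

TASK

Get the jar lids ready to be carried: swing the cradle's hold-down lever wide open, take the kiln post off the cradle and stand it upright in the free space on the ware bat that holds the bottle, saucers and jar, touching none of them. Then nest all the lids there are, hollow up as they lie, in one straight stack centred on the cradle's cork disc, the largest at the bottom and each next smaller one cupped inside the one below, and finally swing the lever fully shut over the stack. Leave the bottle, saucers and jar undisturbed.

Things in the scene. Friction and masses are not known exactly. Their poses are not given: they have to be found in the camera images.
- seat (a point): Centre of the cork disc (60 mm across) let in flush with the top of the fixed dark wooden carrying cradle (block 200 x 130 x 20 mm), 20 mm above the shelf. x axis: along the block to the steel pillar (22 mm thick, up to 110 mm above the shelf), 92 mm from this point on the side away from the robot. The block reaches 85 mm to the robot's side, 65 mm either way in y.
- keeper (a joint): Angle (rad) of the cradle's steel hold-down lever, swinging level about the pillar; stays where left (0.5 N at the knob moves it). 0: fully shut (stop), over the cork disc, free end towards the robot. Grows as it swings out to +y, clockwise from above; 1.57: square to the block; 1.8: stop, wide open. 18 mm wide, underside 112 mm, top 120 mm above the shelf.
- keeper_knob (a point): Middle of the grip part of the upright round wooden knob (16 mm thick) near the lever's free end, 132 mm from the pillar's axis; this point is 140 mm above the shelf, the knob runs from 120 mm to 160 mm.
- keeper_hinge (a point): Point on the lever's vertical hinge axis, at the lever's height (116 mm).
- lid_bat: Fixed plywood ware bat 260 (x) x 300 (y) x 12 mm on which the lids start; origin: centre of its underside, on the shelf. It is the left or the right one.
- ware_bat: The other plywood ware bat, fixed, same size (260 x 300 x 12 mm, top 12 mm above the shelf), holding a bottle, saucers and a jar with one free patch among them; origin: centre of its underside; z up, x and y along its sides.
- post_center (a point): Centre (half-way up) of the loose cream refractory kiln post, a plain solid cylinder 40 mm across and 75 mm high, about 180 g; it starts standing on the cradle's cork disc. z: its long axis.
- bottle_c (a point): Bystander: tall celadon bottle, 68 mm across, 185 mm high; point half-way up its axis.
- saucers_c (a point): Bystander: two terracotta saucers stacked (one piece), 96 mm across, 32 mm high; point half-way up.
- glaze_jar_c (a point): Bystander: small amber glaze jar with steel lid, 58 mm across, 70 mm high; point half-way up.
- lid_70_c (a point): White domed jar lid, 70 mm across, 32 mm high, about 160 g; may be absent. Lies hollow up on its flat knob (41 mm across, 12 mm high). This point: on its axis, half-way up; z up as it lies. Top 10 mm: upright round rim, wall 4 mm; below, the dome tapers to 52 mm. Inner floor 17 mm up, about 44 mm across: a smaller lid stands on it, its rim 17 mm higher.
- lid_62_c (a point): White domed jar lid, 62 mm across, 32 mm high, about 130 g; may be absent. Lies hollow up on its flat knob (36 mm across, 12 mm high). This point: on its axis, half-way up; z up as it lies. Top 10 mm: upright round rim, wall 4 mm; below, the dome tapers to 46 mm. Inner floor 17 mm up, about 38 mm across: a smaller lid stands on it, its rim 17 mm higher.
- lid_54_c (a point): White domed jar lid, 54 mm across, 32 mm high, about 105 g; may be absent. Lies hollow up on its flat knob (31 mm across, 12 mm high). This point: on its axis, half-way up; z up as it lies. Top 10 mm: upright round rim, wall 4 mm; below, the dome tapers to 40 mm. Inner floor 17 mm up, about 32 mm across: a smaller lid stands on it, its rim 17 mm higher.
- lid_46_c (a point): White domed jar lid, 46 mm across, 32 mm high, about 85 g; may be absent. Lies hollow up on its flat knob (27 mm across, 12 mm high). This point: on its axis, half-way up; z up as it lies. Top 10 mm: upright round rim, wall 4 mm; below, the dome tapers to 34 mm. Inner floor 17 mm up, about 26 mm across: a smaller lid stands on it, its rim 17 mm higher.

How it is judged:
By the outcome, as a careful person would: the job done as asked, in the order asked, and still so for the second after the job is handed in, with the robot touching nothing.
Of lid_70, lid_62, lid_54, lid_46 only 3 to 4 are there at a start; the rules pass over those that are not, and their reading is None.
At some moment in a run one of lid_54, lid_46 may be knocked a few centimetres aside while the robot is not near it.
It also fails if it takes over 210 s, if anything falls off the work surface, if the arm or the gripper's body presses on something with over 40 N, if the wrist force passes 120 N, or if a joint passes its speed limit or range.

ROBOT

A 7-joint arm with a two-finger parallel gripper is mounted at the origin on the work surface. World frame = base frame: x ahead of the robot, y to its left, z up, the work surface at z = 0. Lengths are in m, angles in rad, forces in N, time in s.
With the tool pointing down it reaches from about 0.4 to 0.875 m from the base axis. Payload 19.3 kg.
Tool frame: the origin (TCP) lies at the very end of the fingers, on their centre line; the grasp point (between the pads) lies 19 mm behind it; z points along the fingers, y is the direction in which the jaws open and shut (so a half turn about z gives the same grasp; the last joint's range is limited). The gripper opens to 85 mm and grips with 20 to 120 N. Pads are 22 mm wide; open, the fingers measure 114 mm over their backs; the gripper's body (76 mm by 85 mm) begins 54 mm behind the grasp point. The pads swing forward as they close: fully open they stand 13 mm farther back than shut.
Start: joints at [1.043, 0.521, -0.036, 1.599, 0.021, 1.021, -0.113], TCP at [0.276, -0.561, 0.231] pointing down, gripper open.
Joint ranges: [-2.91, 2.91], [-0.3, 2.13], [-1.5, 1.42], [0.17, 2.43], [-1.26, 4.41], [0.16, 1.93], [-2.52, 2.52]. Speed limits (rad/s): [1.89, 1.89, 2.39, 2.39, 3.01, 3.01, 3.01].

INTERFACE

Orientations are given as a unit quaternion [x, y, z, w].
In Python, from rig import manip gives the robot as it stands.
- The arm moves only by the shell command python3 -m pendant 'ROWS' [FORCE]. ROWS is a JSON object of lists of equal length, an entry for each row: "angular": the turn, a rotation vector about the tool's x, y, z in rad, a list of three; "delta_pos": the shift along the tool's x, y, z in m, a list of three; "claw": the finger opening in m, from 0 to 0.0854. In form: {"angular": [[ax, ay, az], ...], "delta_pos": [[tx, ty, tz], ...], "claw": [claw, ...]}. A call has 1 to 5 rows; each row shifts and turns the commanded pose from where the row before left it, along the tool's axes as they then stand; what a row does not reach is not made up. A row lasts 1/10 s, in which the tool goes at most 50 mm and 8.59 degrees, less where a joint would pass 70% of its speed; a pose out of reach is approached as far as the arm can. A call with a gripper value outside its range is refused whole. The fingers move at their own pace and stop on an object; FORCE is the grip in N (left out, the last holds). Time passes only in rows, so rows that do not move let the fingers close. It gives the time, the measured TCP pose, the force and the opening at its end, in the units of the state.
- manip.observe(): the state, without advancing time (a new reading comes with each control period).
- manip.snapshot(name): name is "scene" or "top" or "wrist"; returns (picture, depth): 420x560x3 uint8, blue, green, red; 420x560 float32, m along the optical axis (not along the pixel's ray), 0 where there is no reading.
- manip.calibration(name): a dict with "fx", "fy", "cx", "cy" (pixels), "rvec" (rotation vector, rad) and "tvec" (3), from world to camera coordinates, as OpenCV has them. Camera axes: x right, y down, z forward; pixel columns grow to the right and rows downward; lengths in m; the calibration is good to about 2 mm. A picture is of the moment at which its call begins: read the wrist's pose just before it. calibration takes no time and is no camera call; for the wrist camera it gives the pose at the moment of the call.
- manip.close_job(): hands the job in, once; it reports no verdict.
The state is a dict: "t": time; "qpos": joint angles; "joint_vel": joint speeds; "effort": joint torques, N m; "ee_pos": TCP position; "eef_rot": TCP orientation; "wrist_force": force on the tool from outside, world axes, zero at the start; "ft_torque": the same for the moment, N m; "finger_gap": opening from 0.0 (shut) to 1.0 (fully open).
Only numpy, scipy, OpenCV 4.12 (cv2) and the standard library are available. Lean on these libraries where they do the work, as an engineer would, in place of code of your own. Each camera call takes 0.05 s, during which the arm holds its last target.

## Working session

There is one attempt and no reset: what is moved stays moved. The work goes in short steps, Python scripts to look and compute and a shell command to move; the robot and the scene stay as the last step left them, time stands still between calls to the robot, and variables do not carry over. Pictures are saved under pics/ and viewed, and the job is handed in when it is done.

```bash
ls; mkdir -p pics
cat > h.py <<'E'
from rig import manip
import numpy as np, cv2
from scipy.spatial.transform import Rotation as R
def snap(n,f):
    c=manip.calibration(n); p,d=manip.snapshot(n); cv2.imwrite('pics/'+f+'.png',p); np.savez('pics/'+f+'.npz',p=p,d=d,**{k:np.array(v) for k,v in c.items()}); return p,d,c
def cloud(d,c):
    v,u=np.mgrid[:d.shape[0],:d.shape[1]]
    P=np.stack([(u-c['cx'])/c['fx']*d,(v-c['cy'])/c['fy']*d,d],-1)
    M=cv2.Rodrigues(np.array(c['rvec'],float))[0]
    return (P-np.array(c['tvec']).ravel())@M
def st():
    s=manip.observe()
    print({k:(np.round(v,4).tolist()) for k,v in s.items() if k not in('joint_vel','effort')})
    return s
E
python3 - <<'E'
from h import *
s=st()
print(R.from_quat(s['eef_rot']).as_matrix().round(3))
for n in ['scene','top','wrist']:
    p,d,c=snap(n,n+'0'); print(n,c)
E
```

```text
pics
{'t': 0.0, 'qpos': [1.0428, 0.522, -0.0363, 1.6, 0.0212, 1.0211, -0.1128], 'ee_pos': [0.276, -0.5604, 0.2307], 'eef_rot': [0.9739, 0.2269, -0.0002, -0.0005], 'wrist_force': [-0.454, 0.3719, 0.2429], 'ft_torque': [-0.0622, -0.0083, 0.0477], 'finger_gap': 0.9997}
[[ 0.897  0.442 -0.001]
 [ 0.442 -0.897  0.001]
 [-0.    -0.001 -1.   ]]
scene {'fx': 513.8143743303722, 'fy': 513.8143743303722, 'cx': 281.21922923885745, 'cy': 212.78138455125747, 'rvec': array([ 0.96947307,  2.49543637, -1.01641675]), 'tvec': array([ 0.39663278, -0.17732019,  1.53615336])}
top {'fx': 412.0136408427771, 'fy': 412.0136408427771, 'cx': 284.7367610071236, 'cy': 202.2665832117428, 'rvec': array([ 2.18643924, -2.20883218,  0.07491244]), 'tvec': array([0.00988661, 0.51234855, 1.0461581 ])}
wrist {'fx': 351.52601271125076, 'fy': 351.52601271125076, 'cx': 278.5449336340308, 'cy': 207.9824537707362, 'rvec': array([-2.42368297,  1.50537366,  0.24992363]), 'tvec': array([-0.6246312 , -0.04187419,  0.38151327])}
```

View pics/top0.png

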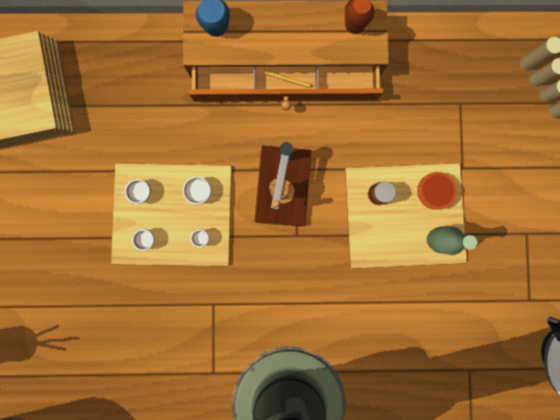

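View pics/scene0.png

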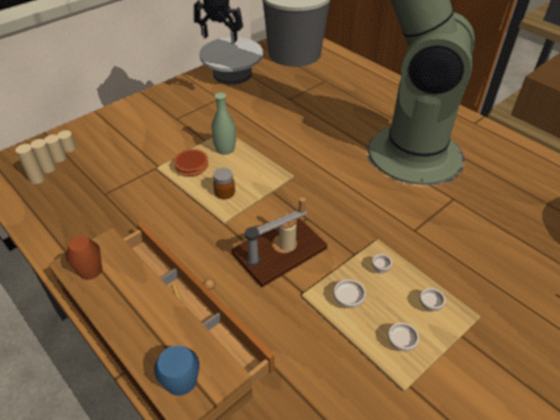

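The top view shows four lids on the left bat at about (138,190), (197,190), (144,240) and (200,238). The cradle is at (283,187) with the lever nearly shut over the post. The right bat holds the jar (383,193), saucers (438,190) and bottle (450,240), and is free around (385,240).

```bash
cat >> h.py <<'E'
def circ(P,m):
    q=P[m][:,:2].astype(np.float32)
    from scipy.optimize import least_squares
    c0=np.r_[(q.min(0)+q.max(0))/2,0.03]
    r=least_squares(lambda a:np.hypot(*(q-a[:2]).T)-a[2],c0,loss='soft_l1',f_scale=0.001).x
    return r
def lids(P,zs=(0.038,0.052),box=None,rng=(0.3,0.9,0.05,0.5)):
    m=(P[...,2]>zs[0])&(P[...,2]<zs[1])&(P[...,0]>rng[0])&(P[...,0]<rng[1])&(P[...,1]>rng[2])&(P[...,1]<rng[3])
    n,l,s,_=cv2.connectedComponentsWithStats(m.astype(np.uint8))
    for i in range(1,n):
        if s[i,4]>15:
            print(i,s[i],np.round(circ(P,l==i),4),'z',np.round(np.median(P[l==i][:,2]),4))
E
python3 - <<'E'
from h import *
for n in ['top','scene']:
    z=np.load(f'pics/{n}0.npz'); P=cloud(z['d'],z)
    print(n); lids(P)
    m=(P[...,0]>0.4)&(P[...,0]<0.8)&(P[...,1]>-0.5)&(P[...,1]<0.1)
    for lo,hi,nm in [(0.02,.03,'blk'),(0.03,.06,''),(.06,.09,''),(.09,.105,'posttop'),(.108,.125,'lever'),(.14,.17,'knob'),(.17,.2,'bottle')]:
        mm=m&(P[...,2]>lo)&(P[...,2]<hi); k,l,s,_=cv2.connectedComponentsWithStats(mm.astype(np.uint8))
        for i in range(1,k):
            if s[i,4]>8: Q=P[l==i]; print(nm,lo,hi,s[i],Q.min(0).round(3),Q.max(0).round(3),Q.mean(0).round(3))
    for lo,hi,xr in [(0.008,0.016,(0.05,.5)),(0.008,0.016,(-.5,-.1))]:
        mm=(P[...,2]>lo)&(P[...,2]<hi)&(P[...,0]>0.35)&(P[...,0]<0.75)&(P[...,1]>xr[0])&(P[...,1]<xr[1])
        k,l,s,_=cv2.connectedComponentsWithStats(mm.astype(np.uint8)); i=1+s[1:,4].argmax(); q=P[l==i][:,:2].astype(np.float32)*1000
        print('bat',cv2.minAreaRect(q))
E
python3 - <<'E'
import cv2
import numpy as np
p=cv2.imread('pics/top0.png')[130:280,100:480]
cv2.imwrite('pics/top0z.png',cv2.resize(p,None,fx=2.1,fy=2.1,interpolation=cv2.INTER_CUBIC))
E
```

```text
top
12 [191  96  75   3 127] [-427.5301    0.6604  428.3091] z 0.0454
13 [182 177  29  28 153] [0.543  0.2263 0.0327] z 0.0445
14 [125 179  25  25 153] [0.542  0.3738 0.0289] z 0.0441
15 [132 229  22  22 132] [0.4216 0.3587 0.0247] z 0.0441
16 [190 229  19  19  98] [0.4237 0.2187 0.0208] z 0.0446
blk 0.02 0.03 [247  99   8   2  11] [0.777 0.081 0.02 ] [0.779 0.1   0.029] [0.778 0.091 0.025]
blk 0.02 0.03 [256  99   8   2  11] [0.778 0.058 0.02 ] [0.779 0.076 0.03 ] [0.779 0.067 0.026]
blk 0.02 0.03 [265  99   8   2  10] [0.778 0.035 0.021] [0.779 0.053 0.029] [0.779 0.044 0.027]
blk 0.02 0.03 [274  99  10   2  11] [0.778 0.007 0.02 ] [0.78  0.03  0.029] [0.779 0.019 0.026]
blk 0.02 0.03 [290  98  77   3  87] [ 0.777 -0.209  0.02 ] [ 0.78  -0.012  0.03 ] [ 0.779 -0.111  0.025]
blk 0.02 0.03 [ 254  146   57   81 2085] [ 0.451 -0.062  0.02 ] [0.658 0.084 0.029] [0.552 0.009 0.022]
blk 0.02 0.03 [419 176   6   7  10] [ 0.56  -0.353  0.025] [ 0.576 -0.339  0.03 ] [ 0.567 -0.345  0.028]
blk 0.02 0.03 [417 184   3  10  13] [ 0.532 -0.339  0.025] [ 0.555 -0.333  0.029] [ 0.542 -0.335  0.028]
[... 4616 characters left out ...]
1 136] [ 0.4   -0.408  0.108] [ 0.445 -0.353  0.125] [ 0.427 -0.369  0.116]
lever 0.108 0.125 [245 210  62  31 628] [ 0.494 -0.013  0.108] [0.647 0.046 0.125] [0.576 0.017 0.119]
knob 0.14 0.17 [216 105  13  12 103] [ 0.4   -0.393  0.14 ] [ 0.431 -0.368  0.17 ] [ 0.418 -0.376  0.153]
knob 0.14 0.17 [299 197   7  10  66] [0.496 0.022 0.141] [0.511 0.038 0.163] [0.504 0.032 0.154]
bottle 0.17 0.2 [215  92  11  16 122] [ 0.401 -0.399  0.17 ] [ 0.427 -0.368  0.2  ] [ 0.415 -0.38   0.188]
bat ((484.71966552734375, 297.5900573730469), (300.9535827636719, 262.405029296875), 88.44857025146484)
bat ((478.10430908203125, -306.22760009765625), (258.5836486816406, 305.6627197265625), 1.7478941679000854)
```

View pics/top0z.png

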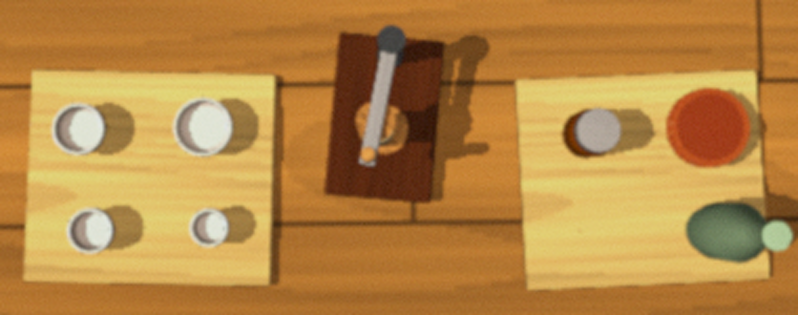

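```bash
python3 - <<'E'
from h import *
for n in ['top','scene']:
    z=np.load(f'pics/{n}0.npz'); P=cloud(z['d'],z)
    m=(P[...,2]>0.016)&(P[...,2]<.03)&(P[...,0]>.4)&(P[...,0]<.7)&(abs(P[...,1]-.01)<.12)
    r=cv2.minAreaRect(P[m][:,:2].astype(np.float32)*1000); print(n,'block',r, cv2.boxPoints(r).tolist())
    m=(P[...,2]>0.113)&(P[...,2]<.125)&(P[...,0]>.48)&(P[...,0]<.68)&(abs(P[...,1]-.01)<.12)
    q=P[m][:,:2]; m2=(q[:,0]<.615)&(q[:,0]>.51); f=np.polyfit(q[m2,0],q[m2,1],1); print('lever y=',f, 'ang',np.arctan(-f[0]), 'at.637',np.polyval(f,.637),'max x',q[:,0].max())
    m=(P[...,2]>0.145)&(P[...,2]<.168)&(P[...,0]>.48)&(P[...,0]<.53)&(abs(P[...,1]-.01)<.12)
    q=P[m]; print('knob',q.min(0),q.max(0))
E
python3 -m pendant '{"angular":[[0,0,0],[0,0,0],[0,0,0],[0,0,0],[0,0,0]],"delta_pos":[[0,0,-0.025],[0,0,-0.025],[0,0,-0.025],[0.030,-0.0255,0],[0.030,-0.0255,0]],"claw":[0.0854,0.0854,0.0854,0.0854,0.0854]}' 40
```

```text
top block ((554.9853515625, 10.007972717285156), (130.0036163330078, 199.74569702148438), 84.34500122070312) [[449.19342041015625, -44.83620071411133], [647.9669799804688, -64.5187759399414], [660.7772827148438, 64.85214233398438], [462.00372314453125, 84.53472137451172]]
lever y= [-0.20346235  0.13102038] ang 0.20072251131000482 at.637 0.001414860862723133 max x 0.64719974148646
knob [0.49590861 0.02127857 0.15718042] [0.50937993 0.03465121 0.16270637]
scene block ((554.7721557617188, 12.213813781738281), (132.12139892578125, 203.4274139404297), 83.28048706054688) [[446.0274353027344, -41.4916877746582], [648.0574951171875, -65.29451751708984], [663.516845703125, 65.9193115234375], [461.48681640625, 89.7221450805664]]
lever y= [-0.21466337  0.1402783 ] ang 0.21145437659363697 at.637 0.0035377316284998794 max x 0.6471922333328235
knob [0.49575564 0.02172362 0.14503783] [0.51065177 0.037457   0.1626298 ]
t: 0.65
ee_pos: [0.3074, -0.4879, 0.3064]
eef_rot: [0.974, 0.226, 0.0, 0.0]
wrist_force: [0.5, 1.3, 0.1]
finger_gap: 1.002
```

```bash
for i in 1; do python3 -m pendant '{"angular":[[0,0,0],[0,0,0],[0,0,0],[0,0,0],[0,0,0]],"delta_pos":[[0.032,-0.029,0],[0.032,-0.029,0],[0.032,-0.029,0],[0.032,-0.029,0],[0.032,-0.029,0]],"claw":[0.03,0.03,0.03,0.03,0.03]}'; done
python3 -m pendant '{"angular":[[0,0,-0.14],[0,0,-0.14],[0,0,-0.14],[0,0,-0.14],[0,0,-0.14]],"delta_pos":[[0,0,0],[0,0,0],[0,0,0],[0,0,0],[0,0,0]],"claw":[0.03,0.03,0.03,0.03,0.03]}'
python3 - <<'E'
from h import *
s=st(); c=manip.calibration('wrist'); M=cv2.Rodrigues(c['rvec'])[0]; C=-M.T@c['tvec']
T=R.from_quat(s['eef_rot']).as_matrix(); print('cam in tool',T.T@(C-s['ee_pos']), 'optical axis in tool',T.T@M[2], 'down img',T.T@M[1])
E
```

```text
t: 1.15
ee_pos: [0.3872, -0.2859, 0.3063]
eef_rot: [0.974, 0.227, -0.0, 0.0]
wrist_force: [1.8, -0.6, -0.4]
finger_gap: 0.352
t: 1.65
ee_pos: [0.3868, -0.2875, 0.3062]
eef_rot: [0.835, 0.55, -0.0, -0.0]
wrist_force: [0.1, -0.7, 0.2]
finger_gap: 0.35
{'t': 1.65, 'qpos': [0.7362, 0.2203, -0.2621, 1.8569, 0.0645, 1.0729, 0.0421], 'ee_pos': [0.3868, -0.2875, 0.3062], 'eef_rot': [0.8355, 0.5495, -0.0001, -0.0001], 'wrist_force': [0.1108, -0.6887, 0.2285], 'ft_torque': [0.0135, -0.0025, 0.0139], 'finger_gap': 0.3504}
cam in tool [ 0.0837363   0.00065031 -0.1433771 ] optical axis in tool [-3.21876221e-01  7.18699098e-04  9.46781486e-01] down img [-0.94678087  0.00112761 -0.32187687]
```

```bash
python3 -m pendant '{"angular":[[0,0,0],[0,0,0],[0,0,0],[0,0,0],[0,0,0]],"delta_pos":[[0.042,-0.0024,0],[0.042,-0.0024,0],[0.042,-0.0024,0],[0.042,-0.0024,0],[0.042,-0.0024,0]],"claw":[0.03,0.03,0.03,0.03,0.03]}'
python3 -m pendant '{"angular":[[0,0,0],[0,0,0],[0,0,0],[0,0,-0.136],[0,0,-0.136]],"delta_pos":[[0.042,-0.0024,0],[0.042,-0.0024,0],[0.042,-0.0024,0],[0,0,0],[0,0,0]],"claw":[0.03,0.03,0.03,0.03,0.03]}'
python3 -m pendant '{"angular":[[0,0,-0.136],[0,0,-0.136],[0,0,-0.136],[0,0,-0.136],[0,0,-0.136]],"delta_pos":[[0,0,0],[0,0,0],[0,0,0],[0,0,0],[0,0,0]],"claw":[0.03,0.03,0.03,0.03,0.03]}'
python3 -m pendant '{"angular":[[0,0,-0.136],[0,0,-0.136],[0,0,-0.136],[0,0,-0.136],[0,0,-0.136]],"delta_pos":[[0,0,0],[0,0,0],[0,0,0],[0,0,0],[0,0,0]],"claw":[0.03,0.03,0.03,0.03,0.03]}'
python3 -m pendant '{"angular":[[0,0,-0.136],[0,0,0]],"delta_pos":[[0,0,0],[0,0,0]],"claw":[0.03,0.03]}'
python3 - <<'E'
from h import *
s=st(); T=R.from_quat(s['eef_rot']).as_matrix(); print(T.round(3))
p,d,c=snap('wrist','w1'); P=cloud(d,c)
m=(P[...,2]>0.113)&(P[...,2]<.126)&(P[...,0]>.48)&(P[...,0]<.68)&(abs(P[...,1]-.01)<.12)
q=P[m][:,:2]; m2=(q[:,0]<.615)&(q[:,0]>.52); f=np.polyfit(q[m2,0],q[m2,1],1); print('lever y=',f, 'ang',np.arctan(-f[0]), 'at.632',np.polyval(f,.632),'max x',q[:,0].max())
m=(P[...,2]>0.15)&(P[...,2]<.168)&(P[...,0]>.48)&(P[...,0]<.53)&(abs(P[...,1]-.01)<.12)
q=P[m]; print('knob',q.min(0),q.max(0))
E
```

```text
t: 2.15
ee_pos: [0.4605, -0.0889, 0.3064]
eef_rot: [0.837, 0.547, -0.0, 0.0]
wrist_force: [1.7, -0.3, 0.0]
finger_gap: 0.355
t: 2.65
ee_pos: [0.5042, 0.0293, 0.306]
eef_rot: [0.753, 0.658, -0.0, -0.0]
wrist_force: [-0.1, -0.3, 0.2]
finger_gap: 0.352
t: 3.15
ee_pos: [0.5041, 0.0278, 0.3062]
eef_rot: [0.491, 0.871, -0.0, -0.0]
wrist_force: [0.3, 0.2, -0.3]
finger_gap: 0.352
t: 3.65
ee_pos: [0.5041, 0.0278, 0.3062]
eef_rot: [0.172, 0.985, -0.0, -0.0]
wrist_force: [0.3, -1.0, -0.2]
finger_gap: 0.347
t: 3.85
ee_pos: [0.5041, 0.0277, 0.3061]
eef_rot: [0.107, 0.994, 0.0, -0.0]
wrist_force: [-0.2, -0.7, -0.9]
finger_gap: 0.353
{'t': 3.85, 'qpos': [0.4614, 0.3345, -0.8062, 1.7847, 0.2641, 1.1348, 0.9272], 'ee_pos': [0.5041, 0.0277, 0.3061], 'eef_rot': [0.1065, 0.9943, 0.0001, -0.0002], 'wrist_force': [-0.2141, -0.6725, -0.9448], 'ft_torque': [-0.01, 0.0155, -0.0217], 'finger_gap': 0.3533}
[[-0.977  0.212 -0.   ]
 [ 0.212  0.977  0.   ]
 [ 0.001  0.    -1.   ]]
lever y= [-0.19578904  0.1270436 ] ang 0.1933432994438857 at.632 0.0033049313406171843 max x 0.6486488916026065
knob [0.49526514 0.02132164 0.15028594] [0.51066968 0.03687264 0.16235268]
```

View pics/w1.png

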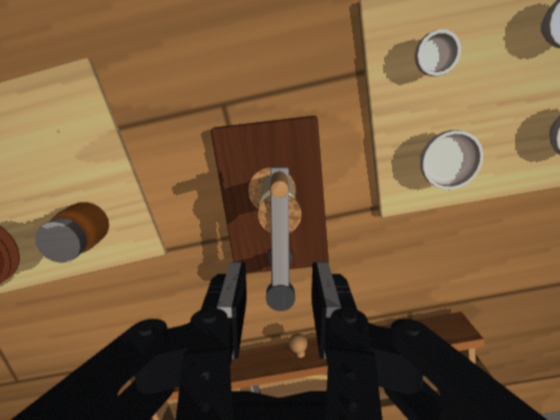

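The lever is lined up under the gripper: knob at (279,187), hub at (281,296). I'll lower the half-open fingers over the knob and swing along the arc.

```bash
python3 -m pendant '{"angular":[[0,0,0],[0,0,0],[0,0,0],[0,0,0],[0,0,0]],"delta_pos":[[-0.001,0.001,0.035],[0,0,0.035],[0,0,0.035],[0,0,0.035],[0,0,0.030]],"claw":[0.03,0.03,0.03,0.03,0.03]}'
python3 -m pendant '{"angular":[[0,0,0.14],[0,0,0.14],[0,0,0.14],[0,0,0.14],[0,0,0.14]],"delta_pos":[[-0.0013,0.0184,0],[-0.0013,0.0184,0],[-0.0013,0.0184,0],[-0.0013,0.0184,0],[-0.0013,0.0184,0]],"claw":[0.03,0.03,0.03,0.03,0.03]}'
python3 - <<'E'
from h import *
s=st(); h=np.array([.632,.003]); v=s['ee_pos'][:2]-h; print(np.hypot(*v),np.arctan2(v[1],-v[0]))
snap('top','t1'); snap('wrist','w2')
E
```

```text
t: 4.4
ee_pos: [0.505, 0.0285, 0.1346]
eef_rot: [0.11, 0.994, -0.0, -0.0]
wrist_force: [0.9, -0.6, 0.6]
finger_gap: 0.354
t: 4.9
ee_pos: [0.5541, 0.1056, 0.1362]
eef_rot: [0.447, 0.895, -0.0, -0.0]
wrist_force: [-0.1, -1.6, 0.3]
finger_gap: 0.351
{'t': 4.9, 'qpos': [0.063, 0.5873, -0.4998, 1.8288, 0.3722, 0.82, 0.0209], 'ee_pos': [0.5541, 0.1056, 0.1362], 'eef_rot': [0.4466, 0.8947, -0.0003, -0.0], 'wrist_force': [-0.1438, -1.5639, 0.3494], 'ft_torque': [-0.1557, 0.0015, 0.0682], 'finger_gap': 0.3513}
0.12883227234391498 0.9216277309047076
```

View pics/w2.png

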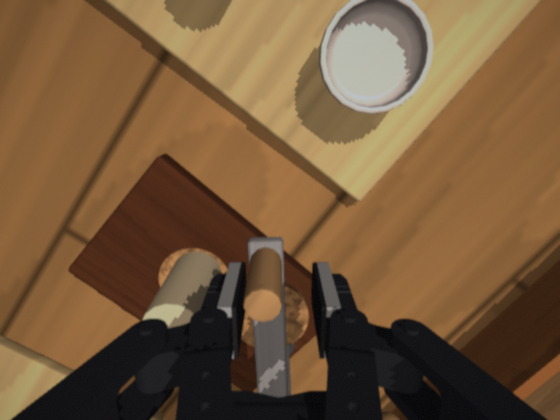

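The knob (262,285) is between the fingers and the lever follows. Continuing the swing.

```bash
python3 -m pendant '{"angular":[[0,0,0.14],[0,0,0.14],[0,0,0.14],[0,0,0.14],[0,0,0.14]],"delta_pos":[[-0.0013,0.0184,0],[-0.0013,0.0184,0],[-0.0013,0.0184,0],[-0.0013,0.0184,0],[-0.0013,0.0184,0]],"claw":[0.03,0.03,0.03,0.03,0.03]}'
python3 -m pendant '{"angular":[[0,0,0.1],[0,0,0.1],[0,0,0]],"delta_pos":[[-0.001,0.013,0],[-0.001,0.013,0],[0,0,0]],"claw":[0.03,0.03,0.03]}'
python3 - <<'E'
from h import *
s=st(); h=np.array([.632,.003]); v=s['ee_pos'][:2]-h; print(np.hypot(*v),np.arctan2(v[1],-v[0]))
p,d,c=snap('wrist','w3');P=cloud(d,c)
m=(P[...,2]>0.113)&(P[...,2]<.126)&(P[...,0]>.5)&(P[...,1]>.03)&(P[...,1]<.115)&(abs(P[...,0]-.65)<.03)
q=P[m]; f=np.polyfit(q[:,1],q[:,0],1);print(f)
E
```

```text
t: 5.5
ee_pos: [0.6404, 0.1319, 0.1362]
eef_rot: [0.725, 0.689, -0.0, -0.0]
wrist_force: [-1.2, -0.3, -0.9]
finger_gap: 0.351
t: 5.8
ee_pos: [0.6665, 0.1266, 0.1359]
eef_rot: [0.789, 0.614, -0.0, 0.0]
wrist_force: [0.5, -0.4, 0.6]
finger_gap: 0.356
{'t': 5.8, 'qpos': [-0.1187, 0.7163, -0.2525, 1.5165, 0.2063, 0.9351, -0.6836], 'ee_pos': [0.6665, 0.1266, 0.1359], 'eef_rot': [0.7894, 0.6138, -0.0002, 0.0003], 'wrist_force': [0.463, -0.384, 0.5917], 'ft_torque': [-0.0215, 0.057, -0.0322], 'finger_gap': 0.3556}
0.12828979695544657 1.8431040138162418
[0.29134837 0.62934763]
```

View pics/w3.png

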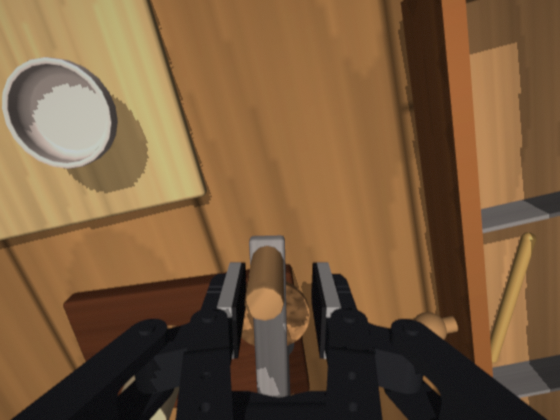

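```bash
python3 -m pendant '{"angular":[[0,0,0.06],[0,0,0.06],[0,0,0]],"delta_pos":[[-0.001,0.008,0],[-0.001,0.008,0],[0,0,0]],"claw":[0.03,0.03,0.03]}'
python3 -m pendant '{"angular":[[0,0,0],[0,0,0]],"delta_pos":[[0,0.005,0],[0,0,0]],"claw":[0.03,0.03]}'
```

```text
t: 6.15
ee_pos: [0.6799, 0.1213, 0.1361]
eef_rot: [0.824, 0.567, -0.001, -0.001]
wrist_force: [-0.1, 0.4, -0.2]
finger_gap: 0.353
t: 6.35
ee_pos: [0.681, 0.1212, 0.1357]
eef_rot: [0.822, 0.569, -0.003, -0.003]
wrist_force: [-27.9, 5.7, 14.0]
finger_gap: 0.349
```

```bash
python3 -m pendant '{"angular":[[0,0,0],[0,0,0],[0,0,0],[0,0,-0.12],[0,0,-0.12]],"delta_pos":[[0,-0.007,0],[0,0,-0.040],[0,0,-0.040],[0,0,-0.040],[0,0,-0.040]],"claw":[0.03,0.03,0.03,0.065,0.065]}'
python3 -m pendant '{"angular":[[0,0,-0.12],[0,0,0],[0,0,0]],"delta_pos":[[0,0,0],[0,0,0],[0,0,0]],"claw":[0.065,0.065,0.065]}'
python3 - <<'E'
from h import *
s=st(); print(R.from_quat(s['eef_rot']).as_matrix().round(3))
for n in ['top','scene','wrist']:
    p,d,c=snap(n,n+'4'); P=cloud(d,c)
    m=(P[...,2]>0.113)&(P[...,2]<.126)&(P[...,1]>.02)&(P[...,1]<.1)&(abs(P[...,0]-.65)<.03)
    q=P[m]
    if len(q)>20: f=np.polyfit(q[:,1],q[:,0],1);print(n,'lever world ang',np.pi/2+np.arctan(f[0]))
    for lo,hi in [(.085,.105),(.03,.085)]:
        m=(P[...,2]>lo)&(P[...,2]<hi)&(abs(P[...,0]-.54)<.035)&(abs(P[...,1]-.012)<.05)
        if m.sum()>10: print(n,lo,'post',m.sum(),circ(P,m),np.median(P[m][:,2]))
    m=(P[...,2]>0.016)&(P[...,2]<.03)&(P[...,0]>.4)&(P[...,0]<.7)&(abs(P[...,1]-.01)<.12)
    r=cv2.minAreaRect(P[m][:,:2].astype(np.float32)*1000); print(n,'block',r)
    lids(P)
E
```

```text
t: 6.85
ee_pos: [0.6782, 0.1217, 0.2981]
eef_rot: [0.748, 0.664, -0.0, 0.0]
wrist_force: [-0.0, -0.1, -1.3]
finger_gap: 0.676
t: 7.15
ee_pos: [0.6783, 0.1216, 0.2955]
eef_rot: [0.71, 0.704, -0.001, -0.0]
wrist_force: [0.3, 0.1, -0.5]
finger_gap: 0.762
{'t': 7.15, 'qpos': [-0.0733, 0.5946, -0.3222, 1.3176, 0.1875, 1.2601, -0.4088], 'ee_pos': [0.6783, 0.1216, 0.2955], 'eef_rot': [0.7098, 0.7044, -0.0006, -0.0002], 'wrist_force': [0.2509, 0.1215, -0.5251], 'ft_torque': [-0.01, -0.0401, 0.0257], 'finger_gap': 0.7618}
[[ 0.008  1.    -0.001]
 [ 1.    -0.008 -0.001]
 [-0.001 -0.001 -1.   ]]
top block ((626.2454833984375, -56.35699462890625), (63.54950714111328, 26.811952590942383), 24.49726676940918)
1 [125 179  25  25 157] [0.5421 0.3737 0.0288] z 0.0436
2 [182 179  17  26  70] [0.5435 0.2254 0.0335] z 0.0441
3 [132 229  22  22 131] [0.4217 0.3587 0.0248] z 0.0442
4 [190 229  19  19  97] [0.4237 0.2188 0.0209] z 0.0444
scene lever world ang 1.9165156758111197
scene 0.085 post 208 [0.53887302 0.02195757 0.01528133] 0.09515371209709164
scene 0.03 post 245 [0.53715254 0.02009009 0.01918872] 
[... 523 characters left out ...]
1.335717e+02] z 0.0448
wrist lever world ang 1.8798275012356707
wrist 0.085 post 1062 [0.54130328 0.02195592 0.01490757] 0.0952947350603422
wrist 0.03 post 762 [0.53945406 0.01961044 0.01977422] 0.059886328682251244
wrist block ((557.0148315429688, 10.817466735839844), (129.95486450195312, 199.53378295898438), 84.30731964111328)
1 [ 116   30   69   72 1028] [0.5455 0.2271 0.0326] z 0.044
2 [438  39  18  15  89] [0.8531 0.2455 0.0078] z 0.0464
3 [362  51  16 175 558] [-9.80544e+01  4.51000e-02  9.88345e+01] z 0.0451
4 [ 15  52  48  47 769] [0.4263 0.2193 0.0208] z 0.0436
5 [395  63  59   1  59] [   1.0874 -264.6358  264.8651] z 0.0452
6 [383 196  52   7 282] [ 0.8828 -5.6659  5.7484] z 0.0491
```

View pics/top4.png

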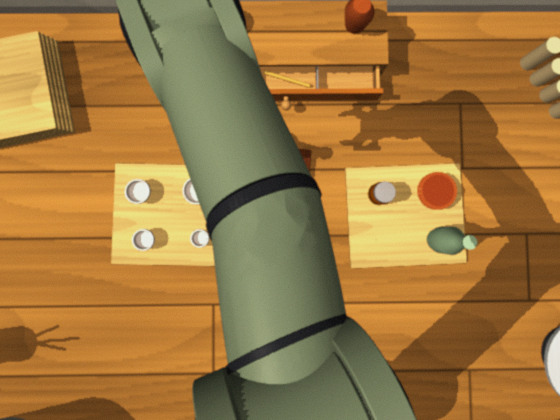

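View pics/wrist4.png

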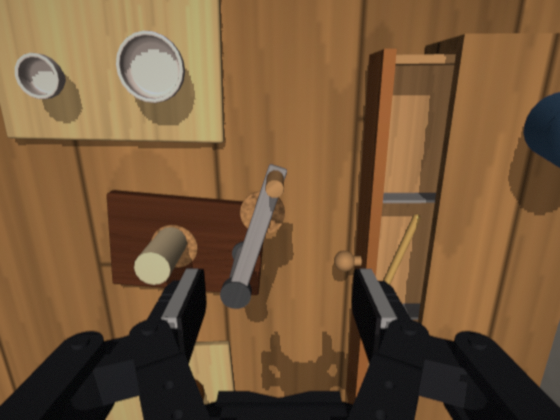

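Run:
```python
from h import *
for n in ['w1','w3','wrist4','scene4']:
    z=np.load(f'pics/{n}.npz');P=cloud(z['d'],z); print(n); lids(P,rng=(.35,.65,.1,.45))
    m=(P[...,2]>.09)&(P[...,2]<.1)&(abs(P[...,0]-.54)<.035)&(abs(P[...,1]-.012)<.05)
    if m.sum()>5: print('post',cv2.minEnclosingCircle(P[m][:,:2].astype(np.float32)*1000), P[m].mean(0))
```

```text
w1
1 [545   0  15  47 353] [0.4217 0.3605 0.027 ] z 0.0432
2 [415  29  46  47 683] [0.4241 0.2182 0.0208] z 0.044
3 [552 118   8  35 177] [0.5424 0.3773 0.0327] z 0.0423
4 [421 130  62  59 856] [0.5431 0.226  0.0327] z 0.0439
post ((534.83642578125, 19.65724754333496), 19.138219833374023) [0.52627462 0.01380042 0.09458721]
w3
1 [   2   57  114  111 3031] [0.546  0.2268 0.0326] z 0.044
post ((555.8842163085938, 19.148256301879883), 7.858951091766357) [0.55665134 0.02035709 0.09442261]
wrist4
1 [ 116   30   69   72 1028] [0.5455 0.2271 0.0326] z 0.044
2 [ 15  52  48  47 769] [0.4263 0.2193 0.0208] z 0.0436
post ((539.6116943359375, 19.593097686767578), 20.32551383972168) [0.54059277 0.02129835 0.09520931]
scene4
1 [372 254  21  17 136] [0.4242 0.2205 0.0209] z 0.0434
2 [334 279  32  29 232] [0.5435 0.2279 0.0328] z 0.0433
3 [420 288  26  22 184] [0.4218 0.3605 0.0248] z 0.0432
5 [388 322  31  29 230] [0.5429 0.3756 0.0289] z 0.0438
post ((536.9596557617188, 21.336572647094727), 20.817481994628906) [0.53819539 0.02148854 0.09522826]
```

Lever is now wide open (lever from hub (236,293) to knob (273,187)), and the post top is at (153,268). Going to the post.

```bash
python3 -m pendant '{"angular":[[0,0,0],[0,0,0],[0,0,0],[0,0,0],[0,0,0]],"delta_pos":[[-0.026,-0.035,0],[-0.026,-0.035,0],[-0.026,-0.035,0],[-0.026,-0.035,0],[0,0,0.02]],"claw":[0.065,0.065,0.065,0.065,0.065]}'
python3 -m pendant '{"angular":[[0,0,0],[0,0,0],[0,0,0],[0,0,0],[0,0,0]],"delta_pos":[[0,0,0.045],[0,0,0.045],[0,0,0.045],[0,0,0.045],[0,0,0.040]],"claw":[0.065,0.065,0.065,0.065,0.065]}'
python3 - <<'E'
from h import *
s=st(); snap('wrist','w5')
E
```

```text
t: 7.8
ee_pos: [0.5361, 0.0152, 0.2781]
eef_rot: [0.711, 0.703, 0.0, 0.002]
wrist_force: [1.9, -0.2, -0.0]
finger_gap: 0.76
t: 8.3
ee_pos: [0.5375, 0.0187, 0.054]
eef_rot: [0.709, 0.705, -0.0, -0.0]
wrist_force: [1.8, 0.2, -0.0]
finger_gap: 0.76
{'t': 8.3, 'qpos': [0.0438, 0.6547, -0.2586, 1.9462, 0.289, 0.5773, -0.4135], 'ee_pos': [0.5375, 0.0187, 0.054], 'eef_rot': [0.7093, 0.7049, -0.0004, -0.0004], 'wrist_force': [1.7733, 0.1659, -0.0347], 'ft_torque': [0.0055, -0.0081, -0.0494], 'finger_gap': 0.7596}
```

View pics/w5.png

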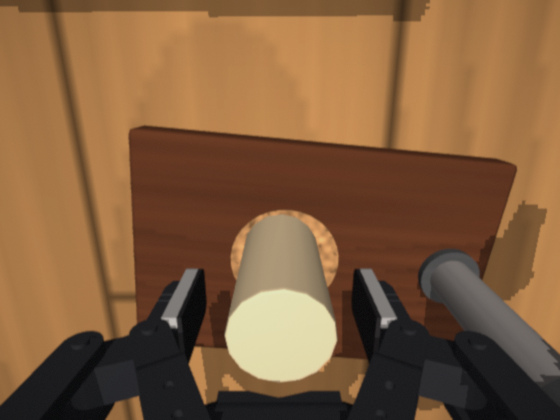

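The post (280,340) stands midway between the open fingers. Closing on it.

```bash
python3 -m pendant '{"angular":[[0,0,0],[0,0,0],[0,0,0],[0,0,0],[0,0,0]],"delta_pos":[[0,0,0],[0,0,0],[0,0,0],[0,0,0],[0,0,0]],"claw":[0.03,0.03,0.03,0.03,0.03]}' 50
python3 -m pendant '{"angular":[[0,0,0],[0,0,0],[0,0,0],[0,0,0],[0,0,0]],"delta_pos":[[0,0,-0.01],[0,0,-0.04],[0,0,-0.05],[0,0,-0.05],[0,0,-0.05]],"claw":[0.03,0.03,0.03,0.03,0.03]}'
python3 - <<'E'
from h import *
s=st(); p,d,c=snap('wrist','w6'); P=cloud(d,c); snap('top','t6')
hsv=cv2.cvtColor(p,cv2.COLOR_BGR2HSV)
m=(abs(P[...,2]-.02)<.006)&(abs(P[...,0]-.54)<.045)&(abs(P[...,1]-.012)<.045)&(hsv[...,2]>105)
n,l,s_,_=cv2.connectedComponentsWithStats(m.astype(np.uint8)); i=1+s_[1:,4].argmax(); print(s_[i]); q=P[l==i]
print('cork',cv2.minEnclosingCircle(q[:,:2].astype(np.float32)*1000), q.mean(0), cv2.fitEllipse(q[:,:2].astype(np.float32)*1000))
m=(P[...,2]>0.016)&(P[...,2]<.03)&(P[...,0]>.4)&(P[...,0]<.7)&(abs(P[...,1]-.01)<.12)
print(cv2.minAreaRect(P[m][:,:2].astype(np.float32)*1000))
E
```

```text
t: 8.85
ee_pos: [0.539, 0.0187, 0.0576]
eef_rot: [0.709, 0.705, 0.001, 0.001]
wrist_force: [-2.9, -0.4, 12.8]
finger_gap: 0.457
t: 9.35
ee_pos: [0.5377, 0.0188, 0.2593]
eef_rot: [0.709, 0.705, 0.0, 0.0]
wrist_force: [1.7, -1.1, -1.4]
finger_gap: 0.456
{'t': 9.35, 'qpos': [0.1227, 0.3691, -0.3505, 1.7845, 0.1463, 1.013, -0.2885], 'ee_pos': [0.5377, 0.0188, 0.2593], 'eef_rot': [0.7088, 0.7054, 0.0003, 0.0001], 'wrist_force': [1.7039, -1.0611, -1.3891], 'ft_torque': [-0.0344, -0.0892, -0.0227], 'finger_gap': 0.456}
[ 254  148   55   54 2311]
cork ((541.3273315429688, 10.716386795043945), 31.010723114013672) [0.54157524 0.0117158  0.02118115] ((541.5673828125, 11.340921401977539), (49.67933654785156, 50.06678009033203), 176.81703186035156)
((556.5731201171875, 10.311294555664062), (130.17843627929688, 200.61221313476562), 84.35655212402344)
```

View pics/w6.png

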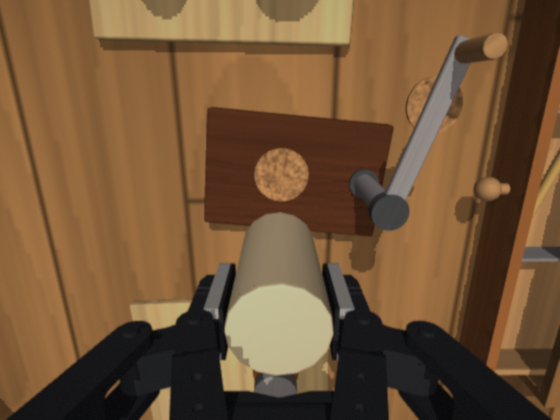

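```bash
python3 - <<'E'
from h import *
z=np.load('pics/w6.npz');P=cloud(z['d'],z)
m=np.zeros(P.shape[:2],bool); m[225:372,225:335]=1
q=P[m&(P[...,2]>.2)]; zt=np.percentile(q[:,2],90); print('top z',zt, 'min z',q[:,2].min())
q=q[abs(q[:,2]-zt)<.004]; print(cv2.minEnclosingCircle(q[:,:2].astype(np.float32)*1000))
z=np.load('pics/t6.npz');P=cloud(z['d'],z)
for lo,hi in [(.03,.07),(.07,.1),(.1,.2)]:
    m=(P[...,2]>lo)&(P[...,2]<hi)&(P[...,0]>.3)&(P[...,0]<.65)&(P[...,1]<-.15)&(P[...,1]>-.48)
    k,l,s,_=cv2.connectedComponentsWithStats(m.astype(np.uint8))
    for i in range(1,k):
        if s[i,4]>20: print(lo,circ(P,l==i),s[i,4])
E
python3 -m pendant '{"angular":[[0,0,0],[0,0,0],[0,0,0],[0,0,0],[0,0,0]],"delta_pos":[[-0.036,-0.0168,0],[-0.036,-0.0168,0],[-0.036,-0.0168,0],[-0.036,-0.0168,0],[-0.036,-0.0168,0]],"claw":[0.03,0.03,0.03,0.03,0.03]}'
python3 -m pendant '{"angular":[[0,0,0],[0,0,0],[0,0,0]],"delta_pos":[[-0.036,-0.0168,0],[-0.036,-0.0168,0],[0,0,0]],"claw":[0.03,0.03,0.03]}'
python3 - <<'E'
from h import *
st();snap('wrist','w7')
E
```

```text
top z 0.2979780407361074 min z 0.22312068222448653
((539.0020141601562, 18.945693969726562), 22.628305435180664)
0.03 [ 0.53701581 -0.37906184  0.03418711] 1142
0.03 [ 0.53155022 -0.23593963  0.02726585] 129
0.03 [ 0.41294732 -0.38563604  0.03379868] 117
0.07 [ 0.53136531 -0.23486222  0.01851907] 362
0.07 [ 0.41310788 -0.38525345  0.03351151] 126
0.1 [ 0.41374634 -0.37936533  0.01817149] 781
t: 9.95
ee_pos: [0.4523, -0.162, 0.2569]
eef_rot: [0.709, 0.705, 0.0, 0.0]
wrist_force: [0.5, -0.3, -2.1]
finger_gap: 0.457
t: 10.25
ee_pos: [0.4167, -0.237, 0.2567]
eef_rot: [0.711, 0.703, -0.001, 0.0]
wrist_force: [0.7, 0.8, -1.5]
finger_gap: 0.456
{'t': 10.25, 'qpos': [0.5888, 0.2671, -0.2384, 1.932, 0.0787, 0.9516, 0.3015], 'ee_pos': [0.4167, -0.237, 0.2567], 'eef_rot': [0.7111, 0.7031, -0.0008, 0.0002], 'wrist_force': [0.6562, 0.7929, -1.5464], 'ft_torque': [0.0527, -0.0602, 0.0208], 'finger_gap': 0.4562}
```

View pics/w7.png

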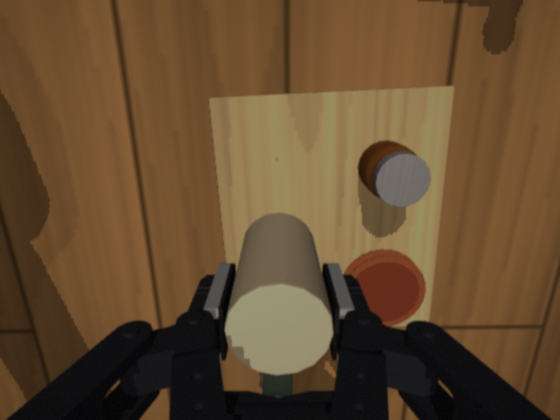

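The post is held straight, centred between the fingers. Below it the free patch is clear, with the jar at (395,175) and saucers at (385,287) well to the side. Lowering.

```bash
python3 -m pendant '{"angular":[[0,0,0],[0,0,0],[0,0,0],[0,0,0],[0,0,0]],"delta_pos":[[0,0,0.045],[0,0,0.045],[0,0,0.045],[0,0,0.040],[0,0,0.022]],"claw":[0.03,0.03,0.03,0.03,0.03]}'
python3 -m pendant '{"angular":[[0,0,0],[0,0,0]],"delta_pos":[[0,0,0.004],[0,0,0]],"claw":[0.03,0.03]}'
python3 -m pendant '{"angular":[[0,0,0],[0,0,0]],"delta_pos":[[0,0,0.003],[0,0,0]],"claw":[0.03,0.03]}'
```

```text
t: 10.8
ee_pos: [0.4188, -0.2311, 0.0569]
eef_rot: [0.708, 0.706, -0.0, -0.001]
wrist_force: [0.2, 0.1, -2.0]
finger_gap: 0.456
t: 11.0
ee_pos: [0.4198, -0.232, 0.0556]
eef_rot: [0.709, 0.706, 0.0, -0.0]
wrist_force: [0.2, -0.4, -1.2]
finger_gap: 0.456
t: 11.2
ee_pos: [0.4201, -0.2329, 0.0533]
eef_rot: [0.709, 0.705, 0.0, 0.001]
wrist_force: [-0.0, 0.1, -1.9]
finger_gap: 0.454
```

```bash
python3 -m pendant '{"angular":[[0,0,0],[0,0,0]],"delta_pos":[[0,0,0.003],[0,0,0]],"claw":[0.03,0.03]}'
python3 -m pendant '{"angular":[[0,0,0],[0,0,0]],"delta_pos":[[0,0,0.002],[0,0,0]],"claw":[0.03,0.03]}'
```

```text
t: 11.4
ee_pos: [0.4198, -0.2329, 0.0496]
eef_rot: [0.709, 0.705, 0.0, 0.0]
wrist_force: [1.2, -0.6, -0.7]
finger_gap: 0.457
t: 11.6
ee_pos: [0.4201, -0.2332, 0.0489]
eef_rot: [0.709, 0.705, 0.0, 0.001]
wrist_force: [-7.0, 2.4, 37.9]
finger_gap: 0.451
```

```bash
python3 -m pendant '{"angular":[[0,0,0],[0,0,0],[0,0,0],[0,0,0]],"delta_pos":[[0,0,-0.001],[0,0,0],[0,0,0],[0,0,0]],"claw":[0.03,0.065,0.065,0.065]}'
python3 -m pendant '{"angular":[[0,0,0],[0,0,0],[0,0,0],[0,0,0],[0,0,0]],"delta_pos":[[0,0,-0.03],[0,0,-0.05],[0,0,-0.05],[0,0,-0.05],[0,0,-0.03]],"claw":[0.065,0.065,0.065,0.065,0.065]}'
python3 - <<'E'
from h import *
st();p,d,c=snap('wrist','w8'); P=cloud(d,c); 
m=(P[...,2]>.08)&(P[...,2]<.095)&(abs(P[...,0]-.42)<.04)&(abs(P[...,1]+.233)<.04); print('post',cv2.minEnclosingCircle(P[m][:,:2].astype(np.float32)*1000),np.median(P[m][:,2]))
E
```

```text
t: 12.0
ee_pos: [0.4194, -0.2327, 0.0482]
eef_rot: [0.709, 0.705, -0.0, -0.0]
wrist_force: [0.0, -0.5, 0.7]
finger_gap: 0.759
t: 12.5
ee_pos: [0.42, -0.2329, 0.2619]
eef_rot: [0.709, 0.705, 0.001, 0.002]
wrist_force: [1.0, -0.3, 0.1]
finger_gap: 0.758
{'t': 12.5, 'qpos': [0.5954, 0.2618, -0.2574, 1.9252, 0.0808, 0.961, 0.2952], 'ee_pos': [0.42, -0.2329, 0.2619], 'eef_rot': [0.7089, 0.7053, 0.0006, 0.0016], 'wrist_force': [0.9783, -0.2942, 0.0783], 'ft_torque': [-0.0223, -0.0316, 0.024], 'finger_gap': 0.7577}
post ((420.6641845703125, -231.5780792236328), 20.005416870117188) 0.08751988467755505
```

View pics/w8.png

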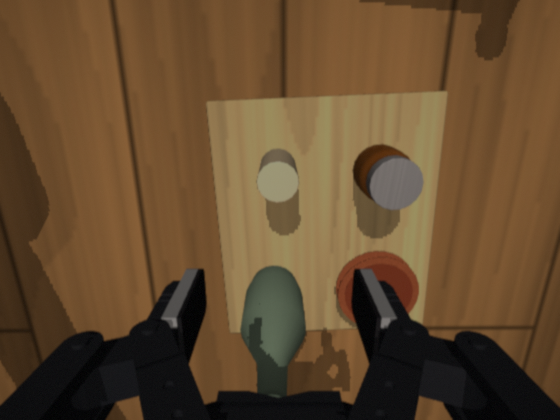

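Post stands upright at (278,181), clear of the jar, saucers and bottle. On to the lids, over lid 70 first.

```bash
python3 -m pendant '{"angular":[[0,0,0],[0,0,0],[0,0,0],[0,0,0],[0,0,0]],"delta_pos":[[0.038,0.0104,-0.005],[0.038,0.0104,-0.005],[0.038,0.0104,-0.005],[0.038,0.0104,-0.005],[0.038,0.0104,-0.005]],"claw":[0.0854,0.0854,0.0854,0.0854,0.0854]}'
python3 -m pendant '{"angular":[[0,0,0],[0,0,0],[0,0,0],[0,0,0],[0,0,0]],"delta_pos":[[0.038,0.0104,0],[0.038,0.0104,0],[0.038,0.0104,0],[0.038,0.0104,0],[0.038,0.0104,0]],"claw":[0.0854,0.0854,0.0854,0.0854,0.0854]}'
python3 -m pendant '{"angular":[[0,0,0],[0,0,0],[0,0,0]],"delta_pos":[[0.038,0.0104,0],[0.038,0.0104,0],[0,0,0]],"claw":[0.0854,0.0854,0.0854]}'
python3 - <<'E'
from h import *
st();p,d,c=snap('wrist','w9'); P=cloud(d,c); lids(P,rng=(.35,.65,.1,.48))
E
```

```text
t: 13.05
ee_pos: [0.4725, -0.0414, 0.2834]
eef_rot: [0.709, 0.705, -0.0, -0.0]
wrist_force: [1.2, -0.3, 0.1]
finger_gap: 0.999
t: 13.55
ee_pos: [0.5255, 0.1483, 0.283]
eef_rot: [0.709, 0.705, -0.0, -0.0]
wrist_force: [0.9, -0.8, -0.2]
finger_gap: 1.001
t: 13.85
ee_pos: [0.5461, 0.228, 0.2825]
eef_rot: [0.707, 0.707, 0.0, -0.001]
wrist_force: [-0.5, -0.3, -0.6]
finger_gap: 1.001
{'t': 13.85, 'qpos': [-0.1716, 0.4498, -0.4579, 1.6127, 0.2112, 1.1288, -0.6804], 'ee_pos': [0.5461, 0.228, 0.2825], 'eef_rot': [0.707, 0.7072, 0.0004, -0.0013], 'wrist_force': [-0.5308, -0.2644, -0.6264], 'ft_torque': [-0.0861, -0.0138, -0.0467], 'finger_gap': 1.0005}
1 [244   0  64  55 634] [0.5435 0.3745 0.0285] z 0.0443
2 [126   7  56  60 892] [0.4236 0.3595 0.0247] z 0.0441
3 [245 137  63  63 757] [0.5447 0.2281 0.0325] z 0.0443
4 [153 191  41  39 507] [0.4259 0.1794 0.0207] z 0.0439
```

View pics/w9.png

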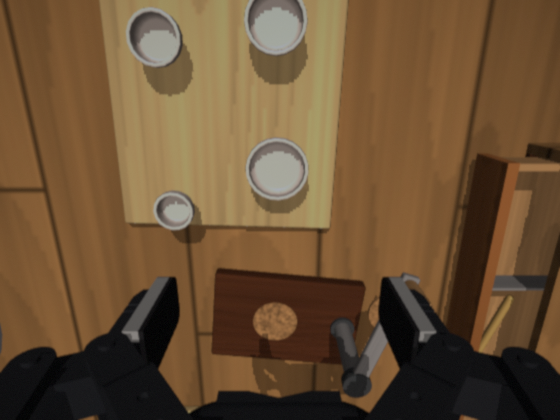

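The wrist view shows lid 70 at (277,168). Lid 46 has been knocked to (174,210), i.e. y≈0.178, and is still on the bat. Descending on lid 70.

```bash
python3 -m pendant '{"angular":[[0,0,0],[0,0,0],[0,0,0],[0,0,0],[0,0,0]],"delta_pos":[[-0.001,-0.002,0.045],[0,0,0.045],[0,0,0.045],[0,0,0.045],[0,0,0.03]],"claw":[0.0854,0.0854,0.0854,0.0854,0.0854]}'
python3 - <<'E'
from h import *
st();p,d,c=snap('wrist','w10'); P=cloud(d,c); lids(P,rng=(.35,.65,.1,.48))
E
```

```text
t: 14.4
ee_pos: [0.5434, 0.22, 0.0704]
eef_rot: [0.709, 0.705, -0.001, -0.0]
wrist_force: [-0.1, -0.7, 0.6]
finger_gap: 0.998
{'t': 14.4, 'qpos': [-0.2284, 0.6962, -0.3704, 1.8061, 0.3642, 0.7099, -0.806], 'ee_pos': [0.5434, 0.22, 0.0704], 'eef_rot': [0.7092, 0.705, -0.0014, -0.0004], 'wrist_force': [-0.1294, -0.7216, 0.5764], 'ft_torque': [0.0012, -0.0574, -0.002], 'finger_gap': 0.9977}
1 [  0   0  44  21 592] [  43.202  -111.1562  119.4142] z 0.0437
4 [ 213  174  132  125 3699] [0.5446 0.2283 0.0324] z 0.0442
5 [  31  280   85   73 2249] [0.4262 0.1795 0.0207] z 0.0436
```

View pics/w10.png

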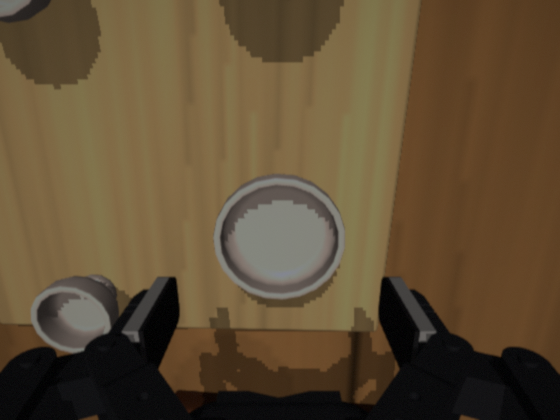

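```bash
python3 -m pendant '{"angular":[[0,0,0],[0,0,0]],"delta_pos":[[0,0,0],[0,0,0]],"claw":[0.0854,0.0854]}'
```

```text
t: 14.65
ee_pos: [0.5453, 0.2217, 0.0749]
eef_rot: [0.709, 0.705, 0.001, 0.0]
wrist_force: [0.5, 0.6, 0.8]
finger_gap: 0.999
```

```bash
python3 -m pendant '{"angular":[[0,0,0],[0,0,0],[0,0,0],[0,0,0]],"delta_pos":[[0.005,-0.001,0],[0,0,0.025],[0,0,0.026],[0,0,0]],"claw":[0.0854,0.0854,0.0854,0.0854]}'
```

```text
t: 15.05
ee_pos: [0.5427, 0.2266, 0.0212]
eef_rot: [0.709, 0.705, -0.001, -0.0]
wrist_force: [-0.4, 0.5, 0.5]
finger_gap: 1.001
```

```bash
python3 -m pendant '{"angular":[[0,0,0],[0,0,0],[0,0,0],[0,0,0],[0,0,0]],"delta_pos":[[0,0,0],[0,0,0],[0,0,0],[0,0,0],[0,0,0]],"claw":[0.06,0.06,0.06,0.06,0.06]}' 40
python3 - <<'E'
from h import *
st();p,d,c=snap('wrist','w11'); P=cloud(d,c); lids(P,rng=(.35,.65,.1,.48))
E
```

```text
t: 15.55
ee_pos: [0.5441, 0.2273, 0.0245]
eef_rot: [0.709, 0.705, 0.001, 0.0]
wrist_force: [-3.6, 0.2, 4.8]
finger_gap: 0.809
{'t': 15.55, 'qpos': [-0.2627, 0.7675, -0.3371, 1.8141, 0.4029, 0.6259, -0.8469], 'ee_pos': [0.5441, 0.2273, 0.0245], 'eef_rot': [0.7089, 0.7053, 0.0009, 0.0003], 'wrist_force': [-3.5578, 0.1757, 4.8259], 'ft_torque': [-0.0414, 0.9314, 0.0053], 'finger_gap': 0.8089}
1 [ 154  218  250  154 8181] [0.545  0.2287 0.0329] z 0.0442
3 [  0 346  43  24 678] [0.4235 0.1718 0.0288] z 0.0425
```

View pics/w11.png

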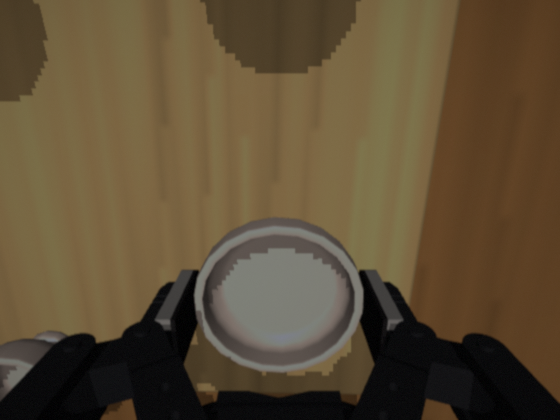

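Lid 70 is held centred (278,295), gap 69 mm. Lifting and carrying it to the cradle.

```bash
python3 -m pendant '{"angular":[[0,0,0],[0,0,0],[0,0,0],[0,0,0],[0,0,0]],"delta_pos":[[0,0,-0.02],[0,0,-0.05],[0,0,-0.05],[-0.036,0,0],[-0.036,0,0]],"claw":[0.06,0.06,0.06,0.06,0.06]}'
python3 -m pendant '{"angular":[[0,0,0],[0,0,0],[0,0,0],[0,0,0],[0,0,0]],"delta_pos":[[-0.036,0,0],[-0.036,0,0],[-0.036,0,0],[-0.036,0,0],[0,0,0]],"claw":[0.06,0.06,0.06,0.06,0.06]}'
python3 -m pendant '{"angular":[[0,0,0]],"delta_pos":[[0,0,0]],"claw":[0.06]}'
python3 - <<'E'
from h import *
st();p,d,c=snap('wrist','w12'); P=cloud(d,c)
m=(P[...,2]>0.016)&(P[...,2]<.03)&(P[...,0]>.4)&(P[...,0]<.7)&(abs(P[...,1]-.01)<.12)
print(cv2.minAreaRect(P[m][:,:2].astype(np.float32)*1000))
E
```

```text
t: 16.1
ee_pos: [0.5442, 0.1549, 0.1458]
eef_rot: [0.708, 0.706, 0.002, 0.001]
wrist_force: [0.5, -1.4, -2.5]
finger_gap: 0.8
t: 16.6
ee_pos: [0.5427, 0.0053, 0.1439]
eef_rot: [0.711, 0.703, -0.0, 0.001]
wrist_force: [-0.2, 0.4, -0.9]
finger_gap: 0.803
t: 16.7
ee_pos: [0.543, 0.0101, 0.1438]
eef_rot: [0.71, 0.705, 0.001, 0.001]
wrist_force: [-0.9, 1.5, -1.1]
finger_gap: 0.802
{'t': 16.7, 'qpos': [0.1766, 0.5321, -0.4144, 1.8834, 0.2941, 0.7838, -0.4034], 'ee_pos': [0.543, 0.0101, 0.1438], 'eef_rot': [0.7095, 0.7047, 0.0007, 0.0007], 'wrist_force': [-0.8877, 1.4608, -1.0811], 'ft_torque': [0.0537, -0.0697, 0.0321], 'finger_gap': 0.8025}
((556.2099609375, 10.448234558105469), (129.6193084716797, 199.78970336914062), 84.41624450683594)
```

View pics/w12.png

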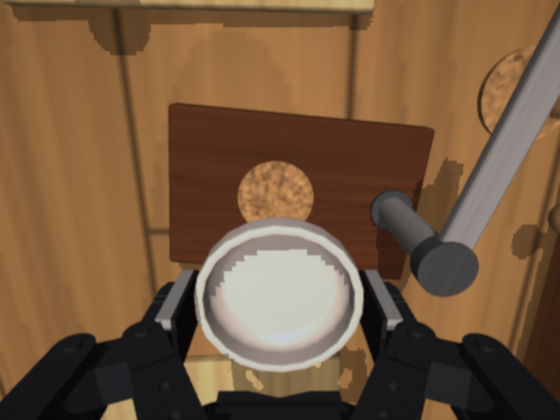

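```bash
python3 -m pendant '{"angular":[[0,0,0],[0,0,0],[0,0,0],[0,0,0]],"delta_pos":[[0,-0.0025,0.04],[0,0,0.04],[0,0,0.025],[0,0,0]],"claw":[0.06,0.06,0.06,0.06]}'
python3 -m pendant '{"angular":[[0,0,0]],"delta_pos":[[0,0,0]],"claw":[0.06]}'
```

```text
t: 17.15
ee_pos: [0.5385, 0.0122, 0.0353]
eef_rot: [0.708, 0.706, -0.001, -0.001]
wrist_force: [-0.7, 0.3, -0.9]
finger_gap: 0.804
t: 17.25
ee_pos: [0.5404, 0.0119, 0.0383]
eef_rot: [0.708, 0.706, 0.0, -0.0]
wrist_force: [0.3, 0.2, -0.9]
finger_gap: 0.803
```

```bash
python3 -m pendant '{"angular":[[0,0,0],[0,0,0]],"delta_pos":[[-0.0015,0,0.003],[0,0,0]],"claw":[0.06,0.06]}'
python3 -m pendant '{"angular":[[0,0,0],[0,0,0]],"delta_pos":[[0,0,0.002],[0,0,0]],"claw":[0.06,0.06]}'
```

```text
t: 17.45
ee_pos: [0.5407, 0.0091, 0.0354]
eef_rot: [0.709, 0.705, 0.001, 0.001]
wrist_force: [-0.2, 0.5, -2.9]
finger_gap: 0.805
t: 17.65
ee_pos: [0.5402, 0.0092, 0.0326]
eef_rot: [0.709, 0.705, 0.0, 0.0]
wrist_force: [0.3, 0.2, -0.7]
finger_gap: 0.801
```

```bash
python3 -m pendant '{"angular":[[0,0,0],[0,0,0]],"delta_pos":[[0.001,0,0.001],[0,0,0]],"claw":[0.06,0.06]}'
python3 -m pendant '{"angular":[[0,0,0],[0,0,0]],"delta_pos":[[0,0,0.001],[0,0,0]],"claw":[0.06,0.06]}'
```

```text
t: 17.85
ee_pos: [0.5402, 0.0092, 0.0324]
eef_rot: [0.709, 0.705, -0.0, 0.001]
wrist_force: [-6.2, -5.9, 21.8]
finger_gap: 0.805
t: 18.05
ee_pos: [0.5402, 0.0092, 0.0322]
eef_rot: [0.709, 0.705, -0.0, 0.001]
wrist_force: [-12.7, -6.6, 42.6]
finger_gap: 0.805
```

```bash
python3 -m pendant '{"angular":[[0,0,0],[0,0,0],[0,0,0],[0,0,0]],"delta_pos":[[0,0,-0.0015],[0,0,0],[0,0,0],[0,0,0]],"claw":[0.06,0.078,0.078,0.078]}'
python3 -m pendant '{"angular":[[0,0,0],[0,0,0],[0,0,0],[0,0,0],[0,0,0]],"delta_pos":[[0,0,-0.02],[0,0,-0.045],[0,0,-0.045],[0,0,0],[0,0,0]],"claw":[0.078,0.078,0.078,0.078,0.078]}'
python3 - <<'E'
from h import *
st();p,d,c=snap('wrist','w13'); P=cloud(d,c)
m=(P[...,2]>0.016)&(P[...,2]<.03)&(P[...,0]>.4)&(P[...,0]<.7)&(abs(P[...,1]-.01)<.12)
print(cv2.minAreaRect(P[m][:,:2].astype(np.float32)*1000))
lids(P,zs=(.046,.06),rng=(.45,.6,-.05,.06)); lids(P,rng=(.35,.65,.1,.48))
E
```

```text
t: 18.45
ee_pos: [0.54, 0.0103, 0.0317]
eef_rot: [0.709, 0.705, 0.0, -0.0]
wrist_force: [-1.0, -0.4, -0.1]
finger_gap: 0.917
t: 18.95
ee_pos: [0.5404, 0.0101, 0.1425]
eef_rot: [0.709, 0.705, 0.001, 0.001]
wrist_force: [-1.2, 0.0, -1.2]
finger_gap: 0.915
{'t': 18.95, 'qpos': [0.181, 0.5315, -0.4203, 1.8905, 0.2992, 0.7795, -0.4077], 'ee_pos': [0.5404, 0.0101, 0.1425], 'eef_rot': [0.709, 0.7052, 0.0006, 0.0006], 'wrist_force': [-1.1835, 0.0182, -1.2335], 'ft_torque': [-0.0347, -0.0265, 0.0322], 'finger_gap': 0.9149}
((556.1383056640625, 10.368244171142578), (129.73435974121094, 199.64088439941406), 84.3889389038086)
1 [ 229  163   99   95 1978] [0.5413 0.0109 0.0325] z 0.0522
```

View pics/w13.png

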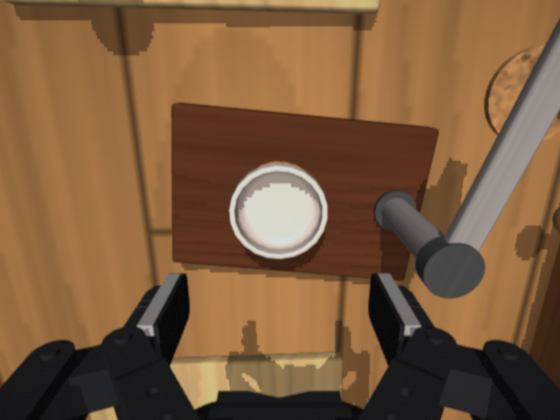

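Lid 70 sits at (278,210), within 1 mm of the seat. Next is lid 62.

```bash
python3 -m pendant '{"angular":[[0,0,0],[0,0,0],[0,0,0],[0,0,0],[0,0,0]],"delta_pos":[[0.02,0,-0.03],[0.036,0,-0.02],[0.038,0,-0.01],[0.038,0,-0.01],[0.038,0,0]],"claw":[0.08,0.08,0.08,0.08,0.08]}'
python3 -m pendant '{"angular":[[0,0,0],[0,0,0],[0,0,0],[0,0,0],[0,0,0]],"delta_pos":[[0.038,0,0],[0.038,0,0],[0.038,0,0],[0.038,0,0],[0.038,0.0025,0]],"claw":[0.08,0.08,0.08,0.08,0.08]}'
python3 -m pendant '{"angular":[[0,0,0],[0,0,0]],"delta_pos":[[0,0,0],[0,0,0]],"claw":[0.08,0.08]}'
python3 - <<'E'
from h import *
st();p,d,c=snap('wrist','w14'); P=cloud(d,c); lids(P,rng=(.35,.65,.1,.48))
E
```

```text
t: 19.5
ee_pos: [0.5407, 0.1818, 0.2116]
eef_rot: [0.709, 0.705, -0.0, -0.0]
wrist_force: [-0.0, 0.4, 0.1]
finger_gap: 0.937
t: 20.0
ee_pos: [0.5435, 0.3716, 0.21]
eef_rot: [0.709, 0.705, -0.001, -0.0]
wrist_force: [0.4, -0.9, 0.9]
finger_gap: 0.94
t: 20.2
ee_pos: [0.5434, 0.3708, 0.2098]
eef_rot: [0.708, 0.706, -0.001, -0.0]
wrist_force: [0.5, -1.5, 0.3]
finger_gap: 0.94
{'t': 20.2, 'qpos': [-0.396, 0.6316, -0.4636, 1.5077, 0.3037, 1.0772, -0.931], 'ee_pos': [0.5434, 0.3708, 0.2098], 'eef_rot': [0.7083, 0.7059, -0.0014, -0.0003], 'wrist_force': [0.4973, -1.5044, 0.3278], 'ft_torque': [-0.0226, -0.0482, -0.0078], 'finger_gap': 0.9403}
1 [ 244  145   69   68 1033] [0.5436 0.3759 0.0286] z 0.0442
2 [118 167  60  57 984] [0.4237 0.3606 0.0247] z 0.044
3 [167 338  26  35 298] [0.4263 0.18   0.0205] z 0.0435
```

View pics/w14.png

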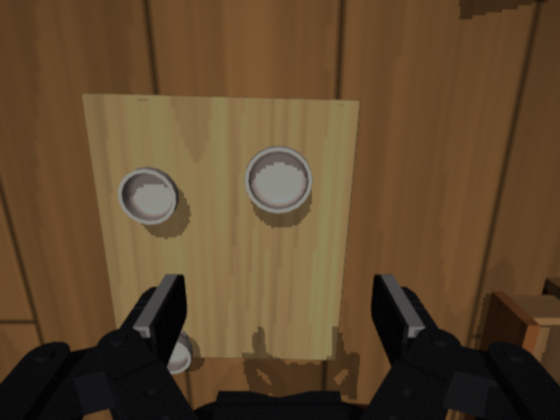

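```bash
python3 -m pendant '{"angular":[[0,0,0],[0,0,0],[0,0,0],[0,0,0],[0,0,0]],"delta_pos":[[0.0037,-0.0005,0.045],[0,0,0.045],[0,0,0.045],[0,0,0],[0,0,0]],"claw":[0.08,0.08,0.08,0.08,0.08]}'
python3 -m pendant '{"angular":[[0,0,0]],"delta_pos":[[0,0,0]],"claw":[0.08]}'
```

```text
t: 20.75
ee_pos: [0.5441, 0.3732, 0.0774]
eef_rot: [0.709, 0.705, -0.0, -0.0]
wrist_force: [0.9, -0.5, 1.4]
finger_gap: 0.933
t: 20.85
ee_pos: [0.545, 0.3743, 0.0794]
eef_rot: [0.709, 0.705, 0.001, 0.0]
wrist_force: [0.8, -0.3, 1.2]
finger_gap: 0.938
```

```bash
python3 -m pendant '{"angular":[[0,0,0],[0,0,0],[0,0,0],[0,0,0]],"delta_pos":[[0,-0.0015,0.025],[0,0,0.025],[0,0,0],[0,0,0]],"claw":[0.08,0.08,0.08,0.08]}'
python3 -m pendant '{"angular":[[0,0,0]],"delta_pos":[[0,0,0]],"claw":[0.08]}'
python3 - <<'E'
from h import *
st();p,d,c=snap('wrist','w15'); P=cloud(d,c); lids(P,rng=(.45,.65,.3,.48))
E
```

```text
t: 21.25
ee_pos: [0.5431, 0.3744, 0.0288]
eef_rot: [0.709, 0.705, 0.001, 0.0]
wrist_force: [0.2, 0.1, 0.0]
finger_gap: 0.94
t: 21.35
ee_pos: [0.5433, 0.3746, 0.0291]
eef_rot: [0.709, 0.705, 0.001, 0.0]
wrist_force: [-0.5, -0.9, -0.7]
finger_gap: 0.939
{'t': 21.35, 'qpos': [-0.4478, 0.8472, -0.3869, 1.6128, 0.422, 0.7626, -1.0297], 'ee_pos': [0.5433, 0.3746, 0.0291], 'eef_rot': [0.709, 0.7052, 0.0014, 0.0002], 'wrist_force': [-0.5385, -0.8765, -0.6503], 'ft_torque': [-0.0173, -0.0141, -0.0083], 'finger_gap': 0.9392}
1 [ 204  223  146  134 5371] [0.5436 0.3763 0.0285] z 0.0441
2 [160 274  27  56 533] [0.4803 0.3741 0.0246] z 0.0475
3 [371 274  27  54 521] [0.6089 0.3737 0.0252] z 0.0477
6 [143 286  15   7  55] [0.4892 0.4152 0.0332] z 0.0501
7 [400 286  13   8  53] [ 3.2657 23.2546 23.028 ] z 0.0505
```

```bash
python3 -m pendant '{"angular":[[0,0,0],[0,0,0],[0,0,0],[0,0,0],[0,0,0]],"delta_pos":[[0,0,0],[0,0,0],[0,0,0],[0,0,0],[0,0,0]],"claw":[0.05,0.05,0.05,0.05,0.05]}'
python3 - <<'E'
from h import *
st();p,d,c=snap('wrist','w16'); P=cloud(d,c); lids(P,rng=(.45,.65,.3,.48))
for a,b in [((.495,.512),'L'),((.574,.595),'R')]:
    m=(P[...,0]>a[0])&(P[...,0]<a[1])&(abs(P[...,1]-.374)<.02)&(P[...,2]>.02); print(b,m.sum(),np.percentile(P[m][:,2],[0,2,10]) if m.sum() else 0)
E
```

```text
t: 21.9
ee_pos: [0.5428, 0.3743, 0.0284]
eef_rot: [0.709, 0.705, 0.001, 0.0]
wrist_force: [-2.5, -4.6, 16.9]
finger_gap: 0.71
{'t': 21.9, 'qpos': [-0.4481, 0.8479, -0.3866, 1.6135, 0.4222, 0.7626, -1.03], 'ee_pos': [0.5428, 0.3743, 0.0284], 'eef_rot': [0.7089, 0.7053, 0.0007, 0.0002], 'wrist_force': [-2.533, -4.6245, 16.8939], 'ft_torque': [-0.7731, 0.9472, 0.0328], 'finger_gap': 0.7103}
1 [ 167  222  224  135 6833] [0.5437 0.3765 0.029 ] z 0.0443
L 4401 [0.03746433 0.04290015 0.05373128]
R 7222 [0.03450083 0.04250502 0.05177492]
```

View pics/w16.png

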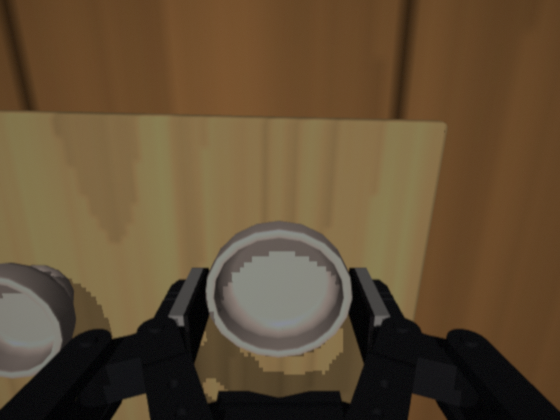

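Lid 62 is held level, centred at (279,288). Carrying it over.

```bash
python3 -m pendant '{"angular":[[0,0,0],[0,0,0],[0,0,0],[0,0,0],[0,0,0]],"delta_pos":[[0,0,-0.02],[0,0,-0.05],[-0.01,0,-0.05],[-0.034,0,0],[-0.034,0,0]],"claw":[0.05,0.05,0.05,0.05,0.05]}'
python3 -m pendant '{"angular":[[0,0,0],[0,0,0],[0,0,0],[0,0,0],[0,0,0]],"delta_pos":[[-0.034,0,0],[-0.034,0,0],[-0.034,0,0],[-0.034,0,0],[-0.034,0,0]],"claw":[0.05,0.05,0.05,0.05,0.05]}'
python3 -m pendant '{"angular":[[0,0,0],[0,0,0],[0,0,0],[0,0,0],[0,0,0]],"delta_pos":[[-0.034,-0.002,0],[-0.034,0,0],[-0.034,0,0],[-0.014,0,0],[0,0,0]],"claw":[0.05,0.05,0.05,0.05,0.05]}'
python3 -m pendant '{"angular":[[0,0,0]],"delta_pos":[[0,0,0]],"claw":[0.05]}'
python3 - <<'E'
from h import *
st();p,d,c=snap('wrist','w17'); P=cloud(d,c)
E
```

```text
t: 22.45
ee_pos: [0.5422, 0.2959, 0.1477]
eef_rot: [0.708, 0.706, 0.001, 0.0]
wrist_force: [-0.2, -0.4, -3.3]
finger_gap: 0.706
t: 22.95
ee_pos: [0.5409, 0.1247, 0.1462]
eef_rot: [0.709, 0.705, 0.0, 0.0]
wrist_force: [0.5, 0.8, -1.5]
finger_gap: 0.711
t: 23.45
ee_pos: [0.5385, 0.0079, 0.146]
eef_rot: [0.71, 0.704, -0.0, 0.0]
wrist_force: [-0.0, 0.5, -2.3]
finger_gap: 0.715
t: 23.55
ee_pos: [0.5386, 0.0109, 0.1461]
eef_rot: [0.709, 0.705, 0.0, -0.0]
wrist_force: [0.8, 0.7, -1.7]
finger_gap: 0.71
{'t': 23.55, 'qpos': [0.2066, 0.5298, -0.4568, 1.89, 0.3176, 0.7928, -0.4259], 'ee_pos': [0.5386, 0.0109, 0.1461], 'eef_rot': [0.7088, 0.7054, 0.0003, -0.0001], 'wrist_force': [0.7549, 0.74, -1.6562], 'ft_torque': [-0.0039, -0.0031, 0.0013], 'finger_gap': 0.71}
```

View pics/w17.png

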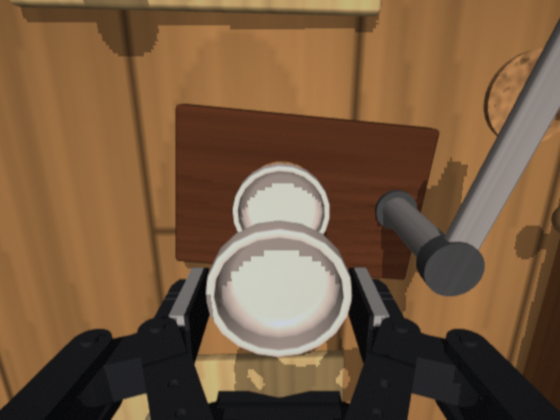

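```bash
python3 -m pendant '{"angular":[[0,0,0],[0,0,0],[0,0,0],[0,0,0]],"delta_pos":[[-0.001,0.002,0.04],[0,0,0.035],[0,0,0],[0,0,0]],"claw":[0.05,0.05,0.05,0.05]}'
python3 -m pendant '{"angular":[[0,0,0]],"delta_pos":[[0,0,0]],"claw":[0.05]}'
```

```text
t: 24.0
ee_pos: [0.5405, 0.0104, 0.0714]
eef_rot: [0.708, 0.706, -0.0, -0.0]
wrist_force: [0.9, 0.2, -1.4]
finger_gap: 0.714
t: 24.1
ee_pos: [0.5414, 0.0099, 0.0725]
eef_rot: [0.709, 0.706, 0.001, 0.001]
wrist_force: [0.3, -0.4, -0.6]
finger_gap: 0.713
```

```bash
python3 -m pendant '{"angular":[[0,0,0],[0,0,0],[0,0,0],[0,0,0]],"delta_pos":[[0,-0.0005,0.006],[0,0,0.006],[0,0,0.004],[0,0,0]],"claw":[0.05,0.05,0.05,0.05]}'
python3 -m pendant '{"angular":[[0,0,0]],"delta_pos":[[0,0,0]],"claw":[0.05]}'
```

```text
t: 24.5
ee_pos: [0.5397, 0.0091, 0.0543]
eef_rot: [0.709, 0.705, -0.0, -0.0]
wrist_force: [0.3, -0.1, -1.1]
finger_gap: 0.714
t: 24.6
ee_pos: [0.5399, 0.0091, 0.0548]
eef_rot: [0.709, 0.705, -0.0, -0.0]
wrist_force: [1.0, 0.4, -1.5]
finger_gap: 0.716
```

```bash
python3 -m pendant '{"angular":[[0,0,0],[0,0,0]],"delta_pos":[[0.0007,0.0006,0.001],[0,0,0]],"claw":[0.05,0.05]}'
python3 -m pendant '{"angular":[[0,0,0],[0,0,0]],"delta_pos":[[0,0,0.001],[0,0,0]],"claw":[0.05,0.05]}'
```

```text
t: 24.8
ee_pos: [0.5407, 0.0099, 0.0539]
eef_rot: [0.709, 0.705, 0.0, 0.0]
wrist_force: [-0.2, 1.0, -1.5]
finger_gap: 0.711
t: 25.0
ee_pos: [0.5408, 0.0099, 0.0535]
eef_rot: [0.709, 0.705, 0.0, 0.0]
wrist_force: [-3.7, -0.2, 13.8]
finger_gap: 0.71
```

Contact at the predicted height. Releasing.

```bash
python3 -m pendant '{"angular":[[0,0,0],[0,0,0],[0,0,0],[0,0,0]],"delta_pos":[[0,0,-0.0005],[0,0,0],[0,0,0],[0,0,0]],"claw":[0.07,0.072,0.072,0.072]}'
python3 -m pendant '{"angular":[[0,0,0],[0,0,0],[0,0,0],[0,0,0],[0,0,0]],"delta_pos":[[0,0,-0.02],[0,0,-0.045],[0,0,-0.025],[0,0,0],[0,0,0]],"claw":[0.072,0.072,0.072,0.072,0.072]}'
python3 - <<'E'
from h import *
st();p,d,c=snap('wrist','w18'); P=cloud(d,c)
lids(P,zs=(.046,.058),rng=(.45,.6,-.05,.06)); lids(P,zs=(.063,.075),rng=(.45,.6,-.05,.06)); lids(P,rng=(.35,.65,.1,.48))
E
```

```text
t: 25.4
ee_pos: [0.5406, 0.0098, 0.0533]
eef_rot: [0.709, 0.705, 0.0, -0.0]
wrist_force: [1.2, -0.7, 0.3]
finger_gap: 0.844
t: 25.9
ee_pos: [0.5407, 0.0096, 0.1435]
eef_rot: [0.709, 0.705, 0.0, 0.0]
wrist_force: [-1.1, -0.9, -1.0]
finger_gap: 0.843
{'t': 25.9, 'qpos': [0.2088, 0.5365, -0.4577, 1.8869, 0.3238, 0.7906, -0.4287], 'ee_pos': [0.5407, 0.0096, 0.1435], 'eef_rot': [0.709, 0.7052, 0.0002, 0.0003], 'wrist_force': [-1.1256, -0.937, -0.951], 'ft_torque': [-0.0177, -0.0084, 0.0388], 'finger_gap': 0.8427}
1 [229 162  98  67 935] [0.5414 0.0099 0.0333] z 0.0524
2 [ 241  180   76   69 3933] [0.5417 0.0094 0.0181] z 0.0549
1 [ 232  172   93   90 1997] [0.5417 0.0119 0.0285] z 0.0692
```

View pics/w18.png

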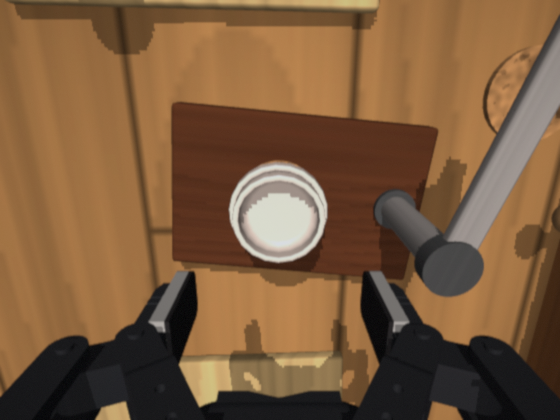

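Lid 62 nests in lid 70, with concentric rims at (278,212). Next is lid 54.

```bash
python3 -m pendant '{"angular":[[0,0,0],[0,0,0],[0,0,0],[0,0,0],[0,0,0]],"delta_pos":[[0.025,-0.008,-0.03],[0.036,-0.0122,-0.02],[0.036,-0.0122,-0.01],[0.036,-0.0122,0],[0.036,-0.0122,0]],"claw":[0.074,0.074,0.074,0.074,0.074]}'
python3 -m pendant '{"angular":[[0,0,0],[0,0,0],[0,0,0],[0,0,0],[0,0,0]],"delta_pos":[[0.036,-0.0122,0],[0.036,-0.0122,0],[0.036,-0.0122,0],[0.036,-0.0122,0],[0.036,-0.0122,0]],"claw":[0.074,0.074,0.074,0.074,0.074]}'
python3 -m pendant '{"angular":[[0,0,0],[0,0,0]],"delta_pos":[[0,0,0],[0,0,0]],"claw":[0.074,0.074]}'
python3 - <<'E'
from h import *
st();p,d,c=snap('wrist','w19'); P=cloud(d,c); lids(P,rng=(.35,.65,.1,.48))
E
```

```text
t: 26.45
ee_pos: [0.4837, 0.1802, 0.2026]
eef_rot: [0.709, 0.705, -0.001, -0.0]
wrist_force: [0.9, 0.1, -0.1]
finger_gap: 0.864
t: 26.95
ee_pos: [0.4235, 0.3605, 0.202]
eef_rot: [0.709, 0.705, -0.001, -0.0]
wrist_force: [1.0, -0.2, 0.3]
finger_gap: 0.865
t: 27.15
ee_pos: [0.4237, 0.3598, 0.202]
eef_rot: [0.708, 0.706, -0.001, -0.0]
wrist_force: [-0.5, -1.0, -0.6]
finger_gap: 0.869
{'t': 27.15, 'qpos': [-0.4101, 0.4941, -0.5505, 1.793, 0.3105, 0.9437, -1.0953], 'ee_pos': [0.4237, 0.3598, 0.202], 'eef_rot': [0.7082, 0.706, -0.001, -0.0002], 'wrist_force': [-0.5191, -1.0347, -0.6422], 'ft_torque': [-0.0307, -0.0094, -0.0257], 'finger_gap': 0.8685}
1 [247 156  60  60 925] [0.4227 0.3608 0.0246] z 0.0442
2 [258 332  44  39 683] [0.4252 0.1803 0.0208] z 0.0437
```

View pics/w19.png

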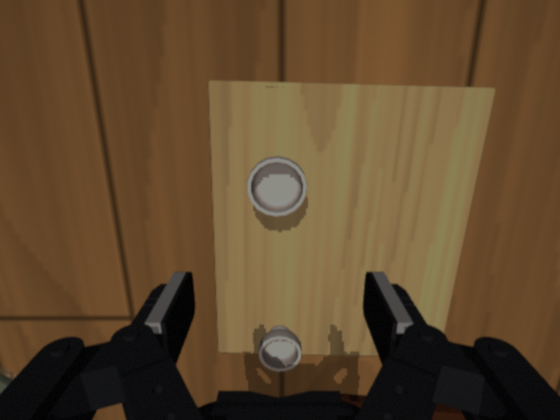

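```bash
python3 -m pendant '{"angular":[[0,0,0],[0,0,0],[0,0,0],[0,0,0],[0,0,0]],"delta_pos":[[0,-0.0016,0.045],[0,0,0.045],[0,0,0.035],[0,0,0],[0,0,0]],"claw":[0.074,0.074,0.074,0.074,0.074]}'
python3 -m pendant '{"angular":[[0,0,0]],"delta_pos":[[0,0,0]],"claw":[0.074]}'
```

```text
t: 27.7
ee_pos: [0.4232, 0.3589, 0.0788]
eef_rot: [0.709, 0.705, -0.0, -0.0]
wrist_force: [0.4, -0.9, 1.1]
finger_gap: 0.867
t: 27.8
ee_pos: [0.4239, 0.3597, 0.0802]
eef_rot: [0.709, 0.705, 0.001, 0.0]
wrist_force: [-0.2, 0.5, -0.1]
finger_gap: 0.866
```

```bash
python3 -m pendant '{"angular":[[0,0,0],[0,0,0],[0,0,0],[0,0,0],[0,0,0]],"delta_pos":[[0,-0.0015,0.025],[0,0,0.025],[0,0,0],[0,0,0],[0,0,0]],"claw":[0.074,0.074,0.074,0.074,0.074]}'
python3 - <<'E'
from h import *
st();p,d,c=snap('wrist','w20'); P=cloud(d,c); lids(P,rng=(.38,.46,.3,.48))
E
```

```text
t: 28.3
ee_pos: [0.4223, 0.3601, 0.0302]
eef_rot: [0.709, 0.705, 0.001, 0.0]
wrist_force: [-0.2, 0.6, 0.6]
finger_gap: 0.865
{'t': 28.3, 'qpos': [-0.514, 0.7338, -0.4186, 1.9039, 0.4992, 0.6055, -1.2593], 'ee_pos': [0.4223, 0.3601, 0.0302], 'eef_rot': [0.709, 0.7052, 0.0012, 0.0001], 'wrist_force': [-0.1639, 0.5982, 0.6086], 'ft_torque': [-0.011, 0.0229, -0.014], 'finger_gap': 0.8646}
1 [ 215  232  126  117 4538] [0.4226 0.3612 0.0245] z 0.0441
2 [169 271  26  55 529] [0.3599 0.3596 0.0269] z 0.0469
```

```bash
python3 -m pendant '{"angular":[[0,0,0],[0,0,0],[0,0,0],[0,0,0],[0,0,0]],"delta_pos":[[0,0,0.0005],[0,0,0],[0,0,0],[0,0,0],[0,0,0]],"claw":[0.042,0.042,0.042,0.042,0.042]}'
python3 - <<'E'
from h import *
st();p,d,c=snap('wrist','w21'); P=cloud(d,c); lids(P,rng=(.38,.46,.3,.48))
E
```

```text
t: 28.85
ee_pos: [0.4218, 0.3597, 0.0291]
eef_rot: [0.709, 0.705, 0.001, 0.0]
wrist_force: [-3.5, -3.1, 18.8]
finger_gap: 0.622
{'t': 28.85, 'qpos': [-0.515, 0.7354, -0.4175, 1.9046, 0.5003, 0.6043, -1.2604], 'ee_pos': [0.4218, 0.3597, 0.0291], 'eef_rot': [0.7089, 0.7053, 0.0006, 0.0002], 'wrist_force': [-3.5306, -3.1466, 18.7885], 'ft_torque': [-0.7029, 0.653, -0.0738], 'finger_gap': 0.6219}
1 [ 178  232  195  118 5863] [0.4227 0.3614 0.0251] z 0.0442
```

View pics/w21.png

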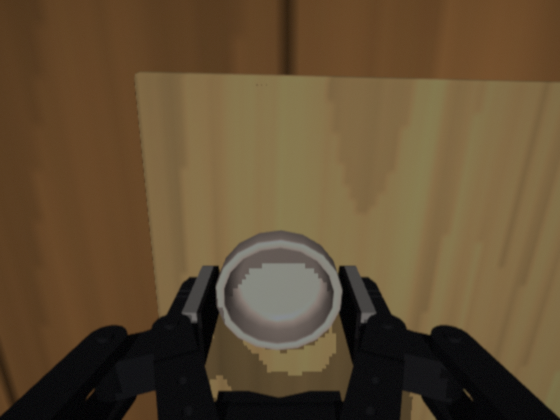

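```bash
python3 -m pendant '{"angular":[[0,0,0],[0,0,0],[0,0,0],[0,0,0],[0,0,0]],"delta_pos":[[0,0,-0.02],[0,0,-0.05],[0,0,-0.05],[-0.035,0.0119,0],[-0.035,0.0119,0]],"claw":[0.042,0.042,0.042,0.042,0.042]}'
python3 -m pendant '{"angular":[[0,0,0],[0,0,0],[0,0,0],[0,0,0],[0,0,0]],"delta_pos":[[-0.035,0.0119,0],[-0.035,0.0119,0],[-0.035,0.0119,0],[-0.035,0.0119,0],[-0.035,0.0119,0]],"claw":[0.042,0.042,0.042,0.042,0.042]}'
python3 -m pendant '{"angular":[[0,0,0],[0,0,0],[0,0,0],[0,0,0],[0,0,0]],"delta_pos":[[-0.035,0.0119,0],[-0.035,0.0119,0],[-0.035,0.0119,0],[0,0,0],[0,0,0]],"claw":[0.042,0.042,0.042,0.042,0.042]}'
python3 -m pendant '{"angular":[[0,0,0],[0,0,0]],"delta_pos":[[0,0,0],[0,0,0]],"claw":[0.042,0.042]}'
```

```text
t: 29.4
ee_pos: [0.4454, 0.2893, 0.1496]
eef_rot: [0.708, 0.706, 0.002, 0.0]
wrist_force: [1.1, -0.2, -0.5]
finger_gap: 0.616
t: 29.9
ee_pos: [0.5038, 0.1125, 0.1482]
eef_rot: [0.709, 0.705, 0.0, 0.0]
wrist_force: [-0.1, 0.3, -0.8]
finger_gap: 0.617
t: 30.4
ee_pos: [0.5387, 0.0082, 0.1479]
eef_rot: [0.709, 0.705, 0.0, -0.0]
wrist_force: [-0.1, 0.4, -0.5]
finger_gap: 0.614
t: 30.6
ee_pos: [0.5385, 0.0099, 0.148]
eef_rot: [0.708, 0.706, 0.0, -0.0]
wrist_force: [0.6, 0.1, -1.0]
finger_gap: 0.618
```

```bash
python3 -m pendant '{"angular":[[0,0,0],[0,0,0],[0,0,0],[0,0,0],[0,0,0]],"delta_pos":[[0.0004,0.002,0.04],[0,0,0.02],[0,0,0],[0,0,0],[0,0,0]],"claw":[0.042,0.042,0.042,0.042,0.042]}'
python3 - <<'E'
from h import *
st();p,d,c=snap('wrist','w22')
E
```

```text
t: 31.1
ee_pos: [0.5413, 0.0096, 0.0891]
eef_rot: [0.709, 0.705, 0.001, 0.001]
wrist_force: [1.0, -0.6, 0.5]
finger_gap: 0.621
{'t': 31.1, 'qpos': [0.2031, 0.6234, -0.4547, 1.9183, 0.4143, 0.691, -0.5056], 'ee_pos': [0.5413, 0.0096, 0.0891], 'eef_rot': [0.7087, 0.7055, 0.0006, 0.0005], 'wrist_force': [1.0171, -0.5615, 0.5354], 'ft_torque': [-0.0822, 0.0346, -0.0392], 'finger_gap': 0.6211}
```

View pics/w22.png

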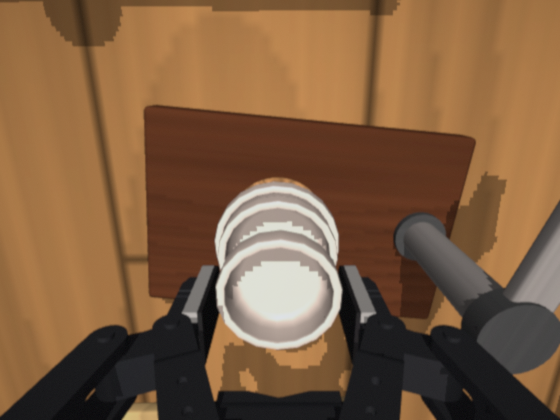

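Lid 54 hovers in line above the stack. Lowering.

```bash
python3 -m pendant '{"angular":[[0,0,0],[0,0,0],[0,0,0],[0,0,0],[0,0,0]],"delta_pos":[[0.0006,-0.0006,0.006],[0,0,0.006],[0,0,0.003],[0,0,0],[0,0,0]],"claw":[0.042,0.042,0.042,0.042,0.042]}'
python3 -m pendant '{"angular":[[0,0,0]],"delta_pos":[[0,0,0]],"claw":[0.042]}'
```

```text
t: 31.65
ee_pos: [0.54, 0.0098, 0.0727]
eef_rot: [0.709, 0.705, -0.0, -0.0]
wrist_force: [0.2, -0.8, -0.7]
finger_gap: 0.621
t: 31.75
ee_pos: [0.5402, 0.0099, 0.0729]
eef_rot: [0.709, 0.705, 0.0, 0.0]
wrist_force: [0.2, -0.2, -1.4]
finger_gap: 0.617
```

```bash
python3 -m pendant '{"angular":[[0,0,0],[0,0,0]],"delta_pos":[[0.0003,0.0003,0.0012],[0,0,0]],"claw":[0.042,0.042]}'
python3 -m pendant '{"angular":[[0,0,0],[0,0,0]],"delta_pos":[[0,0,0.001],[0,0,0]],"claw":[0.042,0.042]}'
```

```text
t: 31.95
ee_pos: [0.5404, 0.0101, 0.0716]
eef_rot: [0.709, 0.705, 0.0, -0.0]
wrist_force: [-0.7, 1.0, -1.4]
finger_gap: 0.617
t: 32.15
ee_pos: [0.5406, 0.0101, 0.0712]
eef_rot: [0.709, 0.705, 0.0, 0.0]
wrist_force: [-3.0, 0.2, 11.0]
finger_gap: 0.617
```

```bash
python3 -m pendant '{"angular":[[0,0,0],[0,0,0],[0,0,0],[0,0,0]],"delta_pos":[[0,0,-0.0005],[0,0,0],[0,0,0],[0,0,0]],"claw":[0.062,0.064,0.064,0.064]}'
python3 -m pendant '{"angular":[[0,0,0],[0,0,0],[0,0,0],[0,0,0],[0,0,0]],"delta_pos":[[0,0,-0.02],[0,0,-0.045],[0,0,-0.01],[0,0,0],[0,0,0]],"claw":[0.064,0.064,0.064,0.064,0.064]}'
python3 - <<'E'
from h import *
st();p,d,c=snap('wrist','w23'); P=cloud(d,c)
for z in [.052,.069,.086]: lids(P,zs=(z-.004,z+.006),rng=(.45,.6,-.05,.06))
snap('top','t23')
E
```

```text
t: 32.55
ee_pos: [0.5404, 0.0101, 0.0711]
eef_rot: [0.709, 0.705, -0.0, -0.0]
wrist_force: [-0.1, -0.5, 0.3]
finger_gap: 0.749
t: 33.05
ee_pos: [0.5402, 0.0099, 0.1456]
eef_rot: [0.709, 0.705, -0.0, -0.0]
wrist_force: [-0.9, -0.8, -0.3]
finger_gap: 0.748
{'t': 33.05, 'qpos': [0.2402, 0.5405, -0.5022, 1.8841, 0.351, 0.805, -0.4537], 'ee_pos': [0.5402, 0.0099, 0.1456], 'eef_rot': [0.709, 0.7052, -0.0002, -0.0], 'wrist_force': [-0.9453, -0.829, -0.2645], 'ft_torque': [-0.002, 0.0145, 0.0033], 'finger_gap': 0.748}
1 [230 162  98  65 884] [0.5414 0.0097 0.0334] z 0.0524
2 [245 180  70  22 248] [0.5414 0.0038 0.0291] z 0.0555
1 [233 173  93  60 946] [0.5416 0.0109 0.0292] z 0.0693
2 [ 246  194   68   60 3101] [0.5415 0.0085 0.0152] z 0.0718
1 [ 237  186   86   82 1777] [0.5415 0.0113 0.0246] z 0.0863
```

View pics/w23.png

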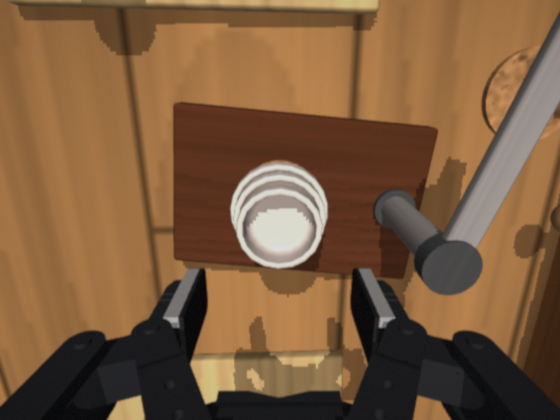

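Three lids are nested and level. Now lid 46.

```bash
python3 -m pendant '{"angular":[[0,0,0],[0,0,0],[0,0,0],[0,0,0],[0,0,0]],"delta_pos":[[0.034,-0.023,-0.03],[0.034,-0.023,-0.02],[0.034,-0.023,0],[0.034,-0.023,0],[0.033,-0.023,0]],"claw":[0.066,0.066,0.066,0.066,0.066]}'
python3 -m pendant '{"angular":[[0,0,0],[0,0,0],[0,0,0]],"delta_pos":[[0,0,0],[0,0,0],[0,0,0]],"claw":[0.066,0.066,0.066]}'
python3 - <<'E'
from h import *
st();p,d,c=snap('wrist','w24'); P=cloud(d,c); lids(P,rng=(.35,.65,.1,.48))
E
```

```text
t: 33.65
ee_pos: [0.4253, 0.1802, 0.195]
eef_rot: [0.709, 0.705, -0.0, -0.0]
wrist_force: [0.3, 0.3, -0.2]
finger_gap: 0.774
t: 33.95
ee_pos: [0.4268, 0.1785, 0.1951]
eef_rot: [0.709, 0.705, -0.0, -0.0]
wrist_force: [0.2, -0.3, 0.2]
finger_gap: 0.773
{'t': 33.95, 'qpos': [-0.0402, 0.3657, -0.6017, 2.0271, 0.2779, 0.8292, -0.8067], 'ee_pos': [0.4268, 0.1785, 0.1951], 'eef_rot': [0.7091, 0.7051, -0.0005, -0.0002], 'wrist_force': [0.2048, -0.2693, 0.2002], 'ft_torque': [-0.0378, 0.005, 0.0164], 'finger_gap': 0.7733}
1 [249 162  53  53 809] [0.425  0.1795 0.0207] z 0.0441
```

View pics/w24.png

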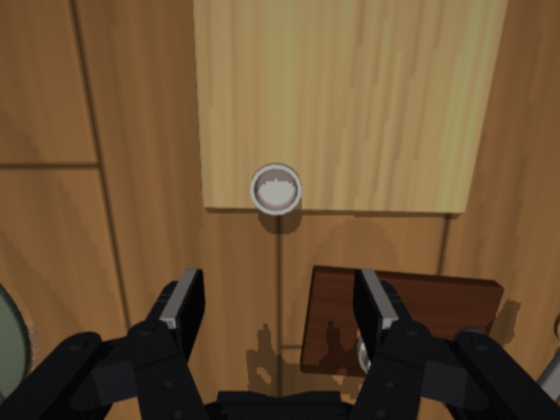

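```bash
python3 -m pendant '{"angular":[[0,0,0],[0,0,0],[0,0,0],[0,0,0],[0,0,0]],"delta_pos":[[0,-0.0025,0.04],[0,0,0.04],[0,0,0.035],[0,0,0],[0,0,0]],"claw":[0.066,0.066,0.066,0.066,0.066]}'
python3 -m pendant '{"angular":[[0,0,0],[0,0,0]],"delta_pos":[[0,0,0],[0,0,0]],"claw":[0.066,0.066]}'
```

```text
t: 34.5
ee_pos: [0.4242, 0.1789, 0.081]
eef_rot: [0.709, 0.705, -0.001, -0.0]
wrist_force: [0.0, -0.1, 0.7]
finger_gap: 0.776
t: 34.7
ee_pos: [0.4251, 0.1792, 0.0821]
eef_rot: [0.709, 0.705, 0.001, 0.001]
wrist_force: [-0.7, -0.3, -0.2]
finger_gap: 0.773
```

```bash
python3 -m pendant '{"angular":[[0,0,0],[0,0,0],[0,0,0],[0,0,0],[0,0,0]],"delta_pos":[[-0.001,-0.001,0.025],[0,0,0.026],[0,0,0],[0,0,0],[0,0,0]],"claw":[0.066,0.066,0.066,0.066,0.066]}'
python3 - <<'E'
from h import *
st();p,d,c=snap('wrist','w25'); P=cloud(d,c); lids(P,rng=(.38,.46,.12,.24))
E
```

```text
t: 35.2
ee_pos: [0.4238, 0.1784, 0.031]
eef_rot: [0.709, 0.705, 0.001, 0.0]
wrist_force: [-0.2, 0.5, -0.1]
finger_gap: 0.769
{'t': 35.2, 'qpos': [-0.2193, 0.6395, -0.4016, 2.147, 0.5607, 0.4546, -1.0662], 'ee_pos': [0.4238, 0.1784, 0.031], 'eef_rot': [0.7089, 0.7053, 0.0008, 0.0003], 'wrist_force': [-0.162, 0.5118, -0.1051], 'ft_torque': [0.0332, 0.0602, -0.0126], 'finger_gap': 0.769}
1 [ 226  240  107   99 3764] [0.425  0.1798 0.0206] z 0.0441
2 [167 268  38  57 629] [0.3856 0.1813 0.0086] z 0.0467
3 [353 268  15  58 417] [0.5722 0.1765 0.1145] z 0.0462
```

```bash
python3 -m pendant '{"angular":[[0,0,0],[0,0,0],[0,0,0],[0,0,0],[0,0,0]],"delta_pos":[[0,0,0.0005],[0,0,0],[0,0,0],[0,0,0],[0,0,0]],"claw":[0.035,0.035,0.035,0.035,0.035]}'
python3 - <<'E'
from h import *
st();p,d,c=snap('wrist','w26'); P=cloud(d,c); lids(P,rng=(.38,.46,.12,.24))
E
```

```text
t: 35.75
ee_pos: [0.4237, 0.1783, 0.0301]
eef_rot: [0.709, 0.705, 0.001, 0.0]
wrist_force: [-2.6, -2.8, 19.8]
finger_gap: 0.519
{'t': 35.75, 'qpos': [-0.2209, 0.6411, -0.3997, 2.1475, 0.5625, 0.4528, -1.068], 'ee_pos': [0.4237, 0.1783, 0.0301], 'eef_rot': [0.7089, 0.7053, 0.0006, 0.0004], 'wrist_force': [-2.6493, -2.7697, 19.7708], 'ft_torque': [-0.3381, 0.6118, 0.0083], 'finger_gap': 0.5187}
1 [ 189  240  179  100 5087] [0.4245 0.1801 0.0213] z 0.0442
```

View pics/w26.png

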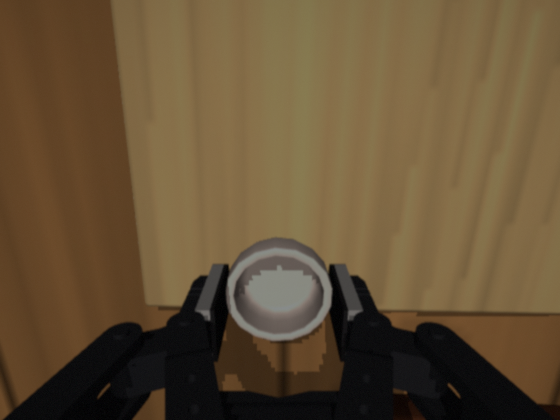

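```bash
python3 -m pendant '{"angular":[[0,0,0],[0,0,0],[0,0,0],[0,0,0],[0,0,0]],"delta_pos":[[0,0,-0.02],[0,0,-0.05],[0,0,-0.05],[-0.0336,0.0234,0],[-0.0336,0.0234,0]],"claw":[0.035,0.035,0.035,0.035,0.035]}'
python3 -m pendant '{"angular":[[0,0,0],[0,0,0],[0,0,0],[0,0,0],[0,0,0]],"delta_pos":[[-0.0336,0.0234,0],[-0.0336,0.0234,0],[-0.0336,0.0234,0],[0,0,0],[0,0,0]],"claw":[0.035,0.035,0.035,0.035,0.035]}'
python3 -m pendant '{"angular":[[0,0,0],[0,0,0]],"delta_pos":[[0,0,0],[0,0,0]],"claw":[0.035,0.035]}'
python3 - <<'E'
from h import *
st();p,d,c=snap('wrist','w27')
E
```

```text
t: 36.3
ee_pos: [0.4708, 0.1103, 0.1512]
eef_rot: [0.708, 0.706, 0.001, 0.001]
wrist_force: [0.2, -0.3, -0.6]
finger_gap: 0.519
t: 36.8
ee_pos: [0.5392, 0.0089, 0.1491]
eef_rot: [0.709, 0.705, -0.0, -0.0]
wrist_force: [-0.6, 0.8, -0.9]
finger_gap: 0.516
t: 37.0
ee_pos: [0.5389, 0.0106, 0.1493]
eef_rot: [0.708, 0.706, 0.0, -0.0]
wrist_force: [0.6, 0.7, -0.6]
finger_gap: 0.52
{'t': 37.0, 'qpos': [0.2637, 0.5392, -0.5359, 1.8837, 0.3675, 0.8173, -0.4686], 'ee_pos': [0.5389, 0.0106, 0.1493], 'eef_rot': [0.7083, 0.7059, 0.0, -0.0001], 'wrist_force': [0.5893, 0.6669, -0.5688], 'ft_torque': [-0.0196, 0.0071, -0.0097], 'finger_gap': 0.5198}
```

View pics/w27.png

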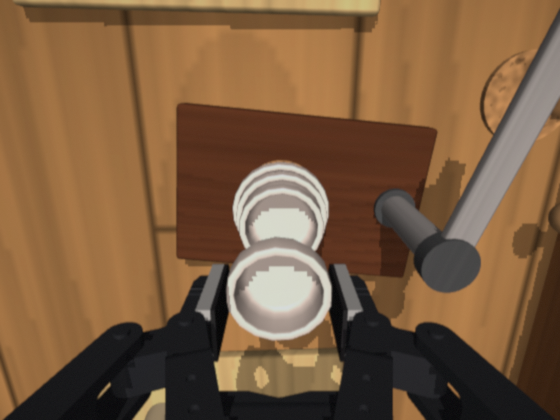

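```bash
python3 -m pendant '{"angular":[[0,0,0],[0,0,0],[0,0,0],[0,0,0],[0,0,0]],"delta_pos":[[-0.0006,0.0018,0.03],[0,0,0.015],[0,0,0],[0,0,0],[0,0,0]],"claw":[0.035,0.035,0.035,0.035,0.035]}'
python3 -m pendant '{"angular":[[0,0,0]],"delta_pos":[[0,0,0]],"claw":[0.035]}'
```

```text
t: 37.55
ee_pos: [0.5414, 0.0092, 0.105]
eef_rot: [0.709, 0.705, 0.0, 0.0]
wrist_force: [0.6, -1.2, -0.9]
finger_gap: 0.517
t: 37.65
ee_pos: [0.5414, 0.009, 0.105]
eef_rot: [0.709, 0.705, 0.0, 0.0]
wrist_force: [0.1, 0.3, -0.3]
finger_gap: 0.517
```

```bash
python3 -m pendant '{"angular":[[0,0,0],[0,0,0],[0,0,0],[0,0,0],[0,0,0]],"delta_pos":[[0.001,-0.0006,0.006],[0,0,0.006],[0,0,0.002],[0,0,0],[0,0,0]],"claw":[0.035,0.035,0.035,0.035,0.035]}'
python3 -m pendant '{"angular":[[0,0,0]],"delta_pos":[[0,0,0]],"claw":[0.035]}'
```

```text
t: 38.15
ee_pos: [0.5404, 0.01, 0.0901]
eef_rot: [0.709, 0.705, -0.0, -0.0]
wrist_force: [-0.1, 0.2, -0.6]
finger_gap: 0.517
t: 38.25
ee_pos: [0.5405, 0.0099, 0.0902]
eef_rot: [0.709, 0.705, 0.0, 0.0]
wrist_force: [-0.2, 0.7, -0.3]
finger_gap: 0.52
```

```bash
python3 -m pendant '{"angular":[[0,0,0],[0,0,0]],"delta_pos":[[0,0,0.001],[0,0,0]],"claw":[0.035,0.035]}'
python3 -m pendant '{"angular":[[0,0,0],[0,0,0]],"delta_pos":[[0,0,0.0008],[0,0,0]],"claw":[0.035,0.035]}'
```

```text
t: 38.45
ee_pos: [0.5406, 0.01, 0.0893]
eef_rot: [0.709, 0.705, 0.0, 0.0]
wrist_force: [-1.1, 0.5, 2.4]
finger_gap: 0.521
t: 38.65
ee_pos: [0.5408, 0.0101, 0.0891]
eef_rot: [0.709, 0.705, 0.0, 0.0]
wrist_force: [-4.1, -1.1, 17.9]
finger_gap: 0.517
```

```bash
python3 -m pendant '{"angular":[[0,0,0],[0,0,0],[0,0,0],[0,0,0]],"delta_pos":[[0,0,-0.0005],[0,0,0],[0,0,0],[0,0,0]],"claw":[0.054,0.056,0.056,0.056]}'
python3 -m pendant '{"angular":[[0,0,0],[0,0,0],[0,0,0],[0,0,0],[0,0,0]],"delta_pos":[[0,0,-0.02],[0,0,-0.045],[0,0,-0.045],[0,0,-0.03],[0,0,0]],"claw":[0.056,0.056,0.056,0.056,0.056]}'
python3 - <<'E'
from h import *
st();p,d,c=snap('wrist','w28'); P=cloud(d,c)
for z in [.052,.069,.086,.103]: lids(P,zs=(z-.004,z+.006),rng=(.45,.6,-.05,.06))
m=(P[...,2]>0.016)&(P[...,2]<.03)&(P[...,0]>.4)&(P[...,0]<.7)&(abs(P[...,1]-.01)<.12)
print(cv2.minAreaRect(P[m][:,:2].astype(np.float32)*1000))
m=(P[...,2]>0.145)&(P[...,2]<.168)&(P[...,0]>.6)&(P[...,0]<.72)&(P[...,1]>.08); print('knob',P[m].min(0),P[m].max(0))
E
```

```text
t: 39.05
ee_pos: [0.5404, 0.0099, 0.0887]
eef_rot: [0.709, 0.705, -0.0, -0.0]
wrist_force: [0.4, -0.6, -0.4]
finger_gap: 0.659
t: 39.55
ee_pos: [0.5421, 0.0102, 0.2327]
eef_rot: [0.709, 0.705, 0.002, 0.002]
wrist_force: [-0.2, -0.1, -0.1]
finger_gap: 0.654
{'t': 39.55, 'qpos': [0.308, 0.436, -0.5854, 1.8009, 0.2857, 0.9838, -0.3983], 'ee_pos': [0.5421, 0.0102, 0.2327], 'eef_rot': [0.709, 0.7052, 0.0021, 0.0021], 'wrist_force': [-0.1758, -0.1161, -0.0796], 'ft_torque': [0.0064, -0.0046, 0.0376], 'finger_gap': 0.6542}
1 [239 144  73  57 517] [0.5414 0.0096 0.0334] z 0.0524
2 [252 156  48  13 102] [0.5414 0.0059 0.0284] z 0.0561
1 [242 151  69  48 516] [0.5417 0.0108 0.0292] z 0.0694
2 [253 165  46  13  92] [0.5415 0.0046 0.0249] z 0.0725
1 [245 159  62  47 517] [0.5415 0.0104 0.0253] z 0.0864
2 [ 255  174   43   40 1319] [0.5418 0.0089 0.0126] z 0.0888
1 [248 168  56  55 867] [0.5418 0.0112 0.0207] z 0.1032
((556.416015625, 10.215003967285156), (130.59898376464844, 200.25973510742188), 84.58576202392578)
knob [0.66677185 0.11966507 0.14501243] [0.68306743 0.13504522 0.1628101 ]
```

View pics/w28.png

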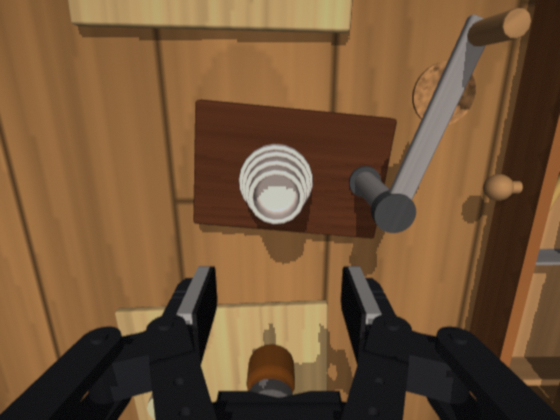

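All four rims are concentric at (276,~190): lid centres (0.5414–0.5418, ~0.011) against the measured seat (0.5415, 0.0117), levels 52/69/86/103 mm. Now to the knob to shut the lever.

```bash
python3 -m pendant '{"angular":[[0,0,0],[0,0,0],[0,0,0],[0,0,0],[0,0,0]],"delta_pos":[[0.029,0.033,0],[0.029,0.033,0],[0.029,0.033,0],[0.029,0.033,0],[0,0,0]],"claw":[0.032,0.032,0.032,0.032,0.032]}'
python3 -m pendant '{"angular":[[0,0,0.106],[0,0,0.106],[0,0,0.106],[0,0,0],[0,0,0]],"delta_pos":[[0,0,0],[0,0,0],[0,0,0],[0,0,0],[0,0,0]],"claw":[0.032,0.032,0.032,0.032,0.032]}'
python3 - <<'E'
from h import *
s=st(); T=R.from_quat(s['eef_rot']).as_matrix(); print(T.round(3)); print('tool-frame offset to knob',(T.T@(np.array([.674,.126,.135])-s['ee_pos'])).round(4))
snap('wrist','w29')
E
```

```text
t: 40.1
ee_pos: [0.6744, 0.13, 0.2262]
eef_rot: [0.708, 0.707, 0.0, -0.002]
wrist_force: [-1.5, -0.1, -0.7]
finger_gap: 0.379
t: 40.6
ee_pos: [0.6727, 0.1252, 0.228]
eef_rot: [0.811, 0.586, -0.001, -0.0]
wrist_force: [0.3, -0.2, -0.2]
finger_gap: 0.371
{'t': 40.6, 'qpos': [0.0131, 0.6583, -0.4729, 1.4103, 0.3106, 1.1481, -0.8223], 'ee_pos': [0.6727, 0.1252, 0.228], 'eef_rot': [0.8106, 0.5856, -0.0006, -0.0001], 'wrist_force': [0.2541, -0.1526, -0.2307], 'ft_torque': [0.02, 0.0002, 0.0053], 'finger_gap': 0.3714}
[[ 0.314  0.949 -0.001]
 [ 0.949 -0.314 -0.   ]
 [-0.001 -0.001 -1.   ]]
tool-frame offset to knob [0.0012 0.0011 0.093 ]
```

View pics/w29.png

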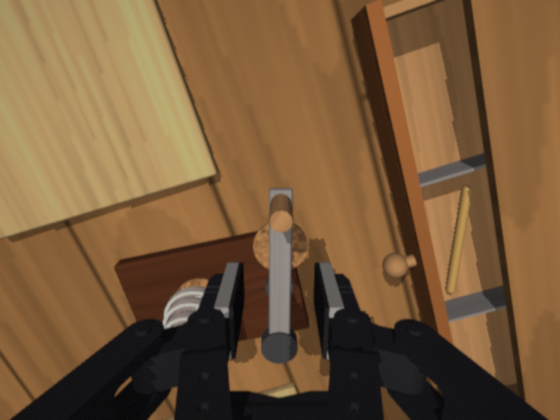

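The knob (281,218) is centred between the fingers with the lever upright in view. Descending, then swinging it shut.

```bash
python3 -m pendant '{"angular":[[0,0,0],[0,0,0],[0,0,0],[0,0,0],[0,0,0]],"delta_pos":[[0.001,0.001,0.04],[0,0,0.04],[0,0,0.011],[0,0,0],[0,0,0]],"claw":[0.032,0.032,0.032,0.032,0.032]}'
python3 -m pendant '{"angular":[[0,0,-0.14],[0,0,-0.14],[0,0,-0.14],[0,0,-0.14],[0,0,-0.14]],"delta_pos":[[-0.0013,-0.0184,0],[-0.0013,-0.0184,0],[-0.0013,-0.0184,0],[-0.0013,-0.0184,0],[-0.0013,-0.0184,0]],"claw":[0.032,0.032,0.032,0.032,0.032]}'
python3 - <<'E'
from h import *
s=st(); h=np.array([.6323,.0016]); v=s['ee_pos'][:2]-h; print(np.hypot(*v),np.arctan2(v[1],-v[0])-.095)
snap('wrist','w30')
E
```

```text
t: 41.15
ee_pos: [0.6751, 0.1262, 0.1395]
eef_rot: [0.811, 0.584, 0.001, 0.0]
wrist_force: [0.5, 0.7, 0.4]
finger_gap: 0.375
t: 41.65
ee_pos: [0.5843, 0.124, 0.1402]
eef_rot: [0.559, 0.829, 0.001, 0.001]
wrist_force: [0.3, -0.7, -0.4]
finger_gap: 0.378
{'t': 41.65, 'qpos': [0.1247, 0.6566, -0.6378, 1.7357, 0.481, 0.907, -0.3322], 'ee_pos': [0.5843, 0.124, 0.1402], 'eef_rot': [0.5593, 0.8289, 0.0012, 0.0014], 'wrist_force': [0.3091, -0.6687, -0.3859], 'ft_torque': [-0.0072, -0.1826, -0.0224], 'finger_gap': 0.3783}
0.13147492657027876 1.1024542556605004
```

View pics/w30.png

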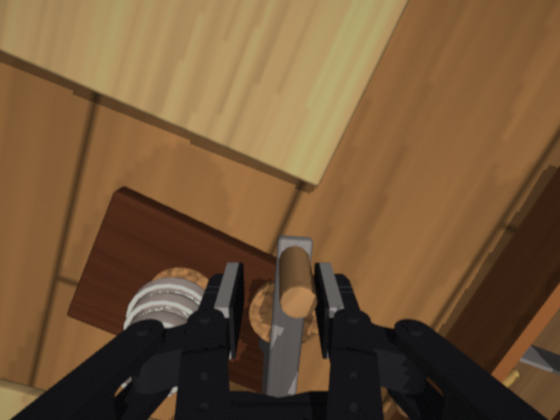

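```bash
python3 -m pendant '{"angular":[[0,0,-0.14],[0,0,-0.14],[0,0,-0.14],[0,0,-0.14],[0,0,-0.14]],"delta_pos":[[-0.0013,-0.0184,0],[-0.0013,-0.0184,0],[-0.0013,-0.0184,0],[-0.0013,-0.0184,0],[-0.0013,-0.0184,0]],"claw":[0.032,0.032,0.032,0.032,0.032]}'
python3 -m pendant '{"angular":[[0,0,-0.12],[0,0,-0.12],[0,0,0]],"delta_pos":[[-0.001,-0.016,0],[-0.001,-0.016,0],[0,0,0]],"claw":[0.032,0.032,0.032]}'
python3 - <<'E'
from h import *
s=st(); h=np.array([.6323,.0016]); v=s['ee_pos'][:2]-h; print(np.hypot(*v),np.arctan2(v[1],-v[0])-.095)
snap('wrist','w31')
E
```

```text
t: 42.2
ee_pos: [0.5171, 0.0631, 0.1397]
eef_rot: [0.242, 0.97, 0.0, 0.002]
wrist_force: [1.3, -0.2, 0.1]
finger_gap: 0.373
t: 42.5
ee_pos: [0.5054, 0.0313, 0.1391]
eef_rot: [0.127, 0.992, -0.001, 0.001]
wrist_force: [-0.7, 0.5, 0.9]
finger_gap: 0.37
{'t': 42.5, 'qpos': [0.4721, 0.6083, -0.8932, 1.9631, 0.6252, 0.8698, 0.5587], 'ee_pos': [0.5054, 0.0313, 0.1391], 'eef_rot': [0.1266, 0.992, -0.0007, 0.0011], 'wrist_force': [-0.6892, 0.5456, 0.9027], 'ft_torque': [0.0612, -0.0124, -0.0317], 'finger_gap': 0.37}
0.13029162966078137 0.13493821116783897
```

View pics/w31.png

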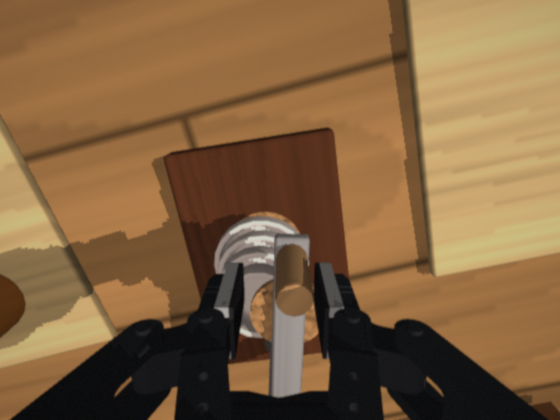

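```bash
python3 -m pendant '{"angular":[[0,0,-0.06],[0,0,-0.06],[0,0,0]],"delta_pos":[[-0.0005,-0.008,0],[-0.0005,-0.008,0],[0,0,0]],"claw":[0.032,0.032,0.032]}'
python3 -m pendant '{"angular":[[0,0,0],[0,0,0]],"delta_pos":[[0,-0.005,0],[0,0,0]],"claw":[0.032,0.032]}'
```

```text
t: 42.85
ee_pos: [0.503, 0.0176, 0.1385]
eef_rot: [0.068, 0.998, -0.0, 0.001]
wrist_force: [0.4, -0.1, -0.5]
finger_gap: 0.372
t: 43.05
ee_pos: [0.5018, 0.0127, 0.1381]
eef_rot: [0.068, 0.998, -0.0, 0.0]
wrist_force: [0.2, -0.6, -0.2]
finger_gap: 0.376
```

```bash
python3 -m pendant '{"angular":[[0,0,0],[0,0,0]],"delta_pos":[[0,-0.004,0],[0,0,0]],"claw":[0.032,0.032]}'
```

```text
t: 43.25
ee_pos: [0.501, 0.0085, 0.1379]
eef_rot: [0.067, 0.998, -0.0, 0.0]
wrist_force: [-0.9, 0.5, -0.2]
finger_gap: 0.375
```

```bash
python3 -m pendant '{"angular":[[0,0,0],[0,0,0]],"delta_pos":[[0,-0.003,0],[0,0,0]],"claw":[0.032,0.032]}'
```

```text
t: 43.45
ee_pos: [0.5007, 0.0065, 0.1379]
eef_rot: [0.067, 0.998, 0.001, 0.0]
wrist_force: [0.7, 5.6, -1.2]
finger_gap: 0.371
```

```bash
python3 -m pendant '{"angular":[[0,0,0],[0,0,0]],"delta_pos":[[0,-0.002,0],[0,0,0]],"claw":[0.032,0.032]}'
```

```text
t: 43.65
ee_pos: [0.5007, 0.0061, 0.138]
eef_rot: [0.066, 0.998, 0.002, 0.001]
wrist_force: [1.7, 15.1, -4.5]
finger_gap: 0.376
```

At the stop (15 N). Backing off to centre on the knob, then straight up.

```bash
python3 -m pendant '{"angular":[[0,0,0],[0,0,0],[0,0,0],[0,0,0],[0,0,0]],"delta_pos":[[0,0.008,0],[0,0,-0.02],[0,0,-0.04],[0,0,-0.04],[0,0,-0.04]],"claw":[0.032,0.032,0.032,0.032,0.032]}'
python3 -m pendant '{"angular":[[0,0,0],[0,0,0],[0,0,0],[0,0,0],[0,0,0]],"delta_pos":[[0,0,-0.03],[0.03,0,-0.02],[0.03,0,0],[0.03,0,0],[0,0,0]],"claw":[0.032,0.032,0.032,0.032,0.032]}'
python3 - <<'E'
from h import *
st()
for n in ['wrist','scene','top']:
    p,d,c=snap(n,n+'9'); P=cloud(d,c)
    m=(P[...,2]>0.113)&(P[...,2]<.126)&(P[...,0]>.48)&(P[...,0]<.68)&(abs(P[...,1]-.01)<.12)
    q=P[m][:,:2]; m2=(q[:,0]<.61)&(q[:,0]>.515)
    if m2.sum()>20: f=np.polyfit(q[m2,0],q[m2,1],1); print(n,'lever ang',np.arctan(-f[0]))
    m=(P[...,2]>0.016)&(P[...,2]<.03)&(P[...,0]>.4)&(P[...,0]<.7)&(abs(P[...,1]-.01)<.12)
    print('block',cv2.minAreaRect(P[m][:,:2].astype(np.float32)*1000))
    m=(P[...,2]>0.15)&(P[...,2]<.168)&(P[...,0]>.48)&(P[...,0]<.53)&(abs(P[...,1]-.01)<.12)
    if m.sum(): print('knob',(P[m].min(0)+P[m].max(0))/2)
    for z in [.052,.069,.086,.103]: lids(P,zs=(z-.004,z+.006),rng=(.48,.6,-.05,.06))
E
```

```text
t: 44.15
ee_pos: [0.5011, 0.0119, 0.2794]
eef_rot: [0.067, 0.998, 0.0, -0.0]
wrist_force: [0.1, -0.9, 0.3]
finger_gap: 0.375
t: 44.65
ee_pos: [0.4097, 0.0239, 0.3279]
eef_rot: [0.067, 0.998, -0.002, -0.0]
wrist_force: [1.5, 0.3, -0.0]
finger_gap: 0.375
{'t': 44.65, 'qpos': [0.8767, 0.191, -1.2068, 1.9463, 0.2005, 1.1358, 1.0275], 'ee_pos': [0.4097, 0.0239, 0.3279], 'eef_rot': [0.0668, 0.9978, -0.0018, -0.0], 'wrist_force': [1.4697, 0.314, -0.0128], 'ft_torque': [0.035, -0.0556, -0.0044], 'finger_gap': 0.375}
wrist lever ang 0.07262011170688934
block ((555.415771484375, 10.069915771484375), (129.89346313476562, 200.34359741210938), 84.32765197753906)
knob [0.50066708 0.01576287 0.15627301]
1 [256 234  52  35 294] [0.54  0.01  0.033] z 0.0521
2 [265 248   9   8  23] [4.6992 2.4758 4.8541] z 0.0549
3 [290 248  12  12  34] [-140.5818  167.2061  218.7718] z 0.0547
1 [259 242  48  31 255] [0.5399 0.0109 0.029 ] z 0.069
2 [265 257  10  11  29] [-47.8392 -38.5996  61.8819] z 0.0717
3 [291 257   8   9  22] [ 0.6241 -0.0909  0.1477] z 0.0719
1 [261 253  13  26  98] [0.5413 0.0126 0.0273] z 0.0
[... 461 characters left out ...]
4.525 ] z 0.0551
1 [272 226  26  15  77] [0.5394 0.0114 0.0292] z 0.0689
1 [273 221  23  14  78] [0.5398 0.0116 0.0252] z 0.0854
3 [277 222  17   7  40] [0.5387 0.0098 0.0224] z 0.1019
top lever ang 0.08563904771817264
block ((560.4957275390625, 9.503585815429688), (129.8612060546875, 189.0480499267578), 84.32862854003906)
knob [0.50042103 0.01684482 0.1600098 ]
1 [269 179   9  24  35] [0.5406 0.0099 0.0334] z 0.0521
3 [287 178  10  18  28] [0.5408 0.0089 0.0319] z 0.0524
1 [270 178  10  24  44] [0.5402 0.0094 0.03  ] z 0.0693
2 [287 179   9  19  25] [0.541  0.0092 0.0278] z 0.0697
2 [272 180   6  19  31] [0.5406 0.0101 0.0253] z 0.0869
3 [286 180   8  20  34] [0.5404 0.01   0.025 ] z 0.0871
```

View pics/wrist9.png

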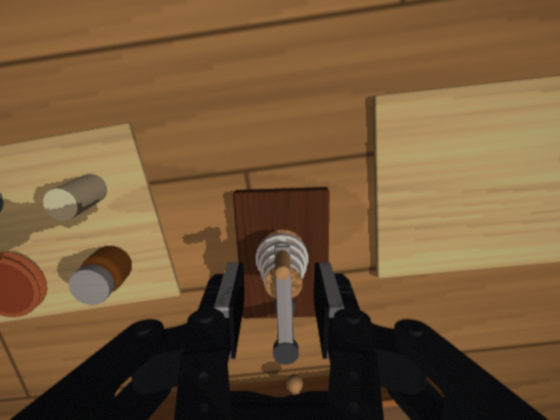

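View pics/scene9.png

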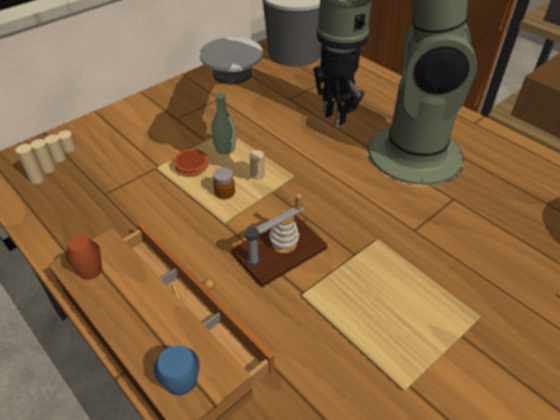

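Run:
```python
from h import *
for f in ['top0','top9','scene0','scene9']:
    z=np.load(f'pics/{f}.npz');P=cloud(z['d'],z); print(f)
    for lo,hi in [(.03,.06),(.07,.1),(.14,.2)]:
        m=(P[...,2]>lo)&(P[...,2]<hi)&(P[...,0]>.3)&(P[...,0]<.65)&(P[...,1]<-.15)&(P[...,1]>-.48)
        k,l,s,_=cv2.connectedComponentsWithStats(m.astype(np.uint8))
        print([ (P[l==i][:,:2].mean(0).round(4).tolist(),int(s[i,4])) for i in range(1,k) if s[i,4]>30])
print(manip.close_job())
```

```text
top0
[([0.5368, -0.3789], 1138), ([0.526, -0.2183], 115), ([0.4158, -0.3574], 78)]
[([0.5312, -0.2349], 369), ([0.4155, -0.3579], 128)]
[([0.4135, -0.3806], 314)]
top9
[([0.5368, -0.3788], 1144), ([0.5257, -0.2181], 118), ([0.4155, -0.3575], 76), ([0.4205, -0.2159], 38)]
[([0.5312, -0.2348], 368), ([0.4162, -0.3582], 119), ([0.4191, -0.2302], 238)]
[([0.4134, -0.3807], 326)]
scene0
[([0.4269, -0.3633], 168), ([0.5378, -0.377], 620), ([0.5419, -0.2193], 210)]
[([0.4258, -0.3634], 206), ([0.5332, -0.2315], 265)]
[([0.4162, -0.3785], 230)]
scene9
[([0.4269, -0.3634], 167), ([0.5375, -0.3768], 618), ([0.4273, -0.2203], 118), ([0.5417, -0.219], 213)]
[([0.4261, -0.3633], 203), ([0.4215, -0.227], 167), ([0.5334, -0.2316], 261)]
[([0.4162, -0.3786], 228)]
the job is handed in; nothing more can be done
None
```

The job is done and handed in at about 45 s of the 210 s allowed. I swung the lever to its open stop and stood the kiln post upright in the free patch of the ware bat. I then nested all four lids (70, 62, 54, 46) on the cork and swung the lever back to its shut stop. Lid 46 had been knocked about 4 cm aside on its bat during the run, so I re-measured its position and picked it up from there.

**Last checks**
- **Stack:** the rims stand at 52, 69, 86 and 103 mm, as expected. The lid centres are within about 1 mm of each other, and within about 2 mm of the seat (worst on lid 70).
- **Lever:** it was pushed against the stop at 15 N, and the knob is within about 1 mm of its shut position. The cameras disagreed by about 0.03 rad on the lever angle, which is normal scatter here.
- **Bystanders:** the bottle, saucers and jar are unchanged to within about 1 mm in both outside cameras. The post is upright and clears its nearest neighbour, the jar, by about 6 cm.
- **Robot:** it was touching nothing at hand-in. The highest wrist force I read between moves was about 45 N, when setting down lid 70.

No check failed.

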